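# Roll the label reel into the dispenser and lock it

### The arm

A 6-joint arm with a two-finger parallel gripper is mounted at the origin on a cart in front of the work surface, level with it; the furniture and walls round the work are solid. World frame = base frame: x ahead of the robot, y to its left, z up, the work surface at z = 0. Lengths are in m, angles in rad, forces in N, time in s.
With the tool pointing down it reaches from about 0.35 to 0.775 m from the base axis. Payload 5.5 kg.
Tool frame: the origin (TCP) lies midway between the tips of the shut fingers; the grasp point (between the pads) lies grasp_offset behind it (grasp_offset is the distance from the TCP to the grasp point, in m); z points along the fingers, y is the line along which they close (so a half turn about z gives the same grasp; the last joint's range is limited). The gripper opens to 85 mm and grips with 20 to 120 N. Pads are 22 mm wide; open, the fingers measure 114 mm over their backs; the gripper's body (76 mm by 85 mm) begins 54 mm behind the grasp point. The pads swing forward as they close: fully open they stand 13 mm farther back than shut.
Start: joints at [1.019, 0.313, 0.046, 1.304, 0, 1.431], TCP at [0.23, 0.527, 0.192] pointing down, gripper open.
Joint ranges: [-2.76, 2.76], [-0.86, 1.69], [-1.03, 1.26], [-2.2, 2.34], [-1.47, 1.5], [-3.14, 3.14]. Speed limits (rad/s): [2.57, 2.57, 3.14, 3.14, 3.14, 3.14].

### API

Orientations are given as a unit quaternion [w, x, y, z].
In Python, from workcell import * gives the robot as it stands.
- The arm moves only by the tool step_arm, never from a script. Its argument "deltas" is a list of rows, each a list of 7 numbers: the shift along the world's x, y, z in mm, then the turn, a rotation vector about the world's x, y, z in degrees, then the gripper's target within -1 to 1 (fully open at 1, half-way at 0, shut at -1). A call has 1 to 5 rows; each row shifts and turns the commanded pose from where the row before left it; what a row does not reach is not made up. A row lasts 1/10 s, in which the tool goes at most 50 mm and 8.59 degrees, less where a joint would pass 70% of its speed; a pose out of reach is approached as far as the arm can. A call is refused whole if a number of a shift passes 50 or a number of a turn 8.59, either way. A call with a gripper value outside its range is refused whole. The fingers move at their own pace and stop on an object; "newtons" is the grip in N (left out, the last holds). Time passes only in rows, so rows that do not move let the fingers close. It gives the time, the measured TCP pose, the force, the opening and the grip force at its end, in the units of the state.
- get_state(): the state, without advancing time (a new reading comes with each control period).
- read_camera(name): name is "scene" or "top" or "wrist"; returns a dict with "image" (400x640x3 uint8, red, green, blue), "z_map" (400x640 float32, m along the optical axis (not along the pixel's ray), 0 where there is no reading), "K" (3x3 intrinsics, pixels), "world_from_camera" (4x4, takes a point from camera to world coordinates). Camera axes: x right, y down, z forward; pixel columns grow to the right and rows downward; lengths in m; the calibration is good to about 2 mm. A picture is of the moment at which its call begins.
- hand_in(): hands the job in; it is judged then, once.
The state is a dict: "clock": time; "joint_pos": joint angles; "qvel": joint speeds; "tau": joint torques, N m; "tcp_pos": TCP position; "orientation": TCP orientation; "wrist_force": force on the tool from outside, world axes, zero at the start; "ft_torque": the same for the moment, N m; "finger_gap": finger opening in m; "grip_force": force on a finger pad.
Only numpy, scipy, OpenCV 4.12 (cv2) and the standard library are available. Lean on these libraries where they do the work, as an engineer would, in place of code of your own. Each camera call takes 0.05 s, during which the arm holds its last target. There are 200 camera calls.

### The job

Load the label reel into the dispenser: roll it on its rim along the bench, turning like a wheel, through the guide walls and under the hood until its rim rests against the back stop, without lifting it off the bench or letting it fall over. Then lock it in: push the lock's black grip bar straight down as far as it goes, and only then turn it a quarter turn anticlockwise (seen from above) to its stop, so that the arm lies across the mouth behind the reel. Leave the small bottle, the beaker and the tape roll where they are.

Things in the scene. Friction and masses are not known exactly. Their poses are not given: they have to be found in the camera images.
- reel_center (a point): Centre of the loose label reel, a grey spool wound with white paper, standing on its rim like a wheel: 84 mm diameter, 26 mm wide over its two flat flanges, about 0.25 kg. y axis: the axle. z axis: points to one small dark round mark near the rim, straight up at the start. x axis: level at the start, pointing the way to roll, roughly to the dispenser. It rolls easily, coasts 1-2 cm after a push.
- stub (a point): Middle of the left one of the reel's two steel axle stubs. Each is 10 mm in diameter and sticks 16 mm out of the middle of its flange (58 mm over the stub ends), 42 mm above the bench. Two fingers straddling the reel can push it along by both stubs from behind; it then turns under them; fingers set about 32 mm apart also keep it upright and steer it. Axes as those of the reel.
- seat (a point): Place in the fixed dispenser of the centre of a fully loaded reel, 42 mm above the bench. x axis: into the mouth (the way the reel rolls in), y left, z up. From here the flat stop face for the rim is at x = +42 mm. Foot plates 5 mm high reach 49 mm to each side. The lock stands at x = -66, y = +85 mm on a lug 8 mm high (y from +37 to +109).
- mouth (a point): Front end of the guide walls, on the centre line, 90 mm before the seat, 42 mm above the bench; axes as the seat's. The walls are 12 mm high, with a gap of 32 mm between them from the stop to 50 mm before the seat, flaring from there to about 60 mm at this point. The reel runs on the bench itself between them.
- hood_edge (a point): Middle of the lowest front edge of the dispenser's white head (68 mm wide), 4 mm beyond the seat, 97 mm above the bench; axes as the seat's. From here its flat front panel leans out over the mouth, its top 38 mm nearer the robot and 181 mm above the bench. At the end of the roll an upright tool does not fit: lean it back, fingers pointing forward and down, about 30 degrees from vertical.
- cam_grip (a point): Centre of the lock's black grip bar: 34 mm long (its x axis), 10 mm thick (y), 30 mm high, centre 66 mm above the bench when up; the lock's upright turning axis runs through it. Below it a steel arm, top face 50 mm above the bench when up, reaches 98 mm along the bar's -x (out of the mouth while open), with a black rubber pad at its end that stands 16 mm out towards the mouth's centre line.
- stud_shaft (a joint): How far the lock is pushed down, m: 0 up (start), 0.006 fully in. Friction of about 5 N; it stays where it is left.
- cam (a joint): Turn of the lock, rad: 0 open (arm points away from the dispenser, along the seat's -x), 1.571 locked (stop; arm across the mouth, pad 3 mm behind the rim of a seated reel); grows anticlockwise seen from above. Friction about 0.06 N m; it stays where it is left.
- bottle_small: Bystander: small amber bottle with a white cap, 50 mm diameter, 101 mm high, right of the dispenser; origin under its centre.
- beaker: Bystander: clear beaker, 60 mm wide, 68 mm high, left of the dispenser; origin under its centre.
- tape_roll: Bystander: roll of white tape lying flat, 70 x 80 x 19 mm, on the right in front of the dispenser; origin under its centre.
Mind the look-alikes: they are no part of the job. What is shaped like the part that bears reel_center but blue or turquoise is not meant.

How it is judged:
On the way, in this order (a step that is already met when the one before it is completed fails the run):
1. the reel has rolled about half a turn on its rim: the mark that was on top is below (angle between reel_center's own z axis and vertical above 2.4 rad and height (world z) of reel_center below 0.05 m), for 0.05 s.
2. the reel stands in the dispenser against the stop (within 7 mm), lock still open (x of reel_center in the frame of seat above -0.007 m and horizontal distance between reel_center and seat below 0.01 m and value of joint cam below 0.3 rad), for 0.2 s.
3. the lock is pushed fully down, not yet turned (value of joint stud_shaft above 0.0045 m and value of joint cam below 0.4 rad), for 0.05 s.
At the end, for the whole second after the job is handed in: The reel stands upright on the bench in the dispenser, its rim within 7 mm of the stop and its centre within 10 mm of the seat, axle within about 11 degrees of square; the lock is pushed in (more than 4 of 6 mm) and turned to its stop (more than 1.4 rad) (x of reel_center in the frame of seat above -0.007 m and horizontal distance between reel_center and seat below 0.01 m and height (world z) of reel_center below 0.047 m and angle between the y axis of reel_center and the y axis of seat, either way round below 0.2 rad and value of joint stud_shaft above 0.004 m and value of joint cam above 1.4 rad); the robot touches nothing.
It fails at once if the reel falls or leans over more than about 30 degrees (angle between reel_center's own y axis and vertical below 1.05 rad or angle between reel_center's own y axis and vertical above 2.09 rad).
It fails at once if the reel is lifted off the bench by more than 1 cm (height (world z) of reel_center above 0.054 m).
It fails at once if the lock is turned before it is pushed in (value of joint cam above 0.45 rad and value of joint stud_shaft below 0.003 m).
It fails at once if a bystander is moved more than 2 cm (distance of any of bottle_small, beaker, tape_roll from where it was at the start of the episode above 0.02 m).
It also fails if it takes over 66 s, if anything falls off the work surface, if the arm or the gripper's body presses on something with over 40 N, if the wrist force passes 120 N, or if a joint passes its speed limit or range.

## Working session

There is one attempt and no reset: what is moved stays moved. The work goes in short steps, Python scripts to look and compute and a tool call to move; the robot and the scene stay as the last step left them, time stands still between calls to the robot, and variables do not carry over. Pictures are saved under pics/ and viewed, at most 10 in all, crops included, and the job is handed in when it is done.

Besides the shell and the picture viewer there is one more tool, called after "Emit:" as name(argument=value, ...), one argument or row to a line, values as JSON. step_arm: Moves the arm, as the interface text tells. Its arguments: {"type":"object","properties":{"deltas":{"type":"array","items":{"type":"array","items":{"type":"number"}}},"newtons":{"type":"number"}},"required":["deltas"]}

```bash
mkdir -p pics; cat > h.py <<'E'
from workcell import *
import numpy as np, cv2
def cam(n,save=None):
    c=read_camera(n)
    if save: cv2.imwrite('pics/'+save,cv2.cvtColor(c['image'],cv2.COLOR_RGB2BGR))
    return c
def cloud(c):
    K=c['K'];z=c['z_map'];v,u=np.indices(z.shape)
    p=np.stack([(u-K[0,2])/K[0,0]*z,(v-K[1,2])/K[1,1]*z,z],-1)
    T=c['world_from_camera'];P=p@T[:3,:3].T+T[:3,3];P[z==0]=np.nan
    return P
def ray(c,u,v,h):
    K=c['K'];T=c['world_from_camera']
    d=T[:3,:3]@np.array([(u-K[0,2])/K[0,0],(v-K[1,2])/K[1,1],1]);o=T[:3,3]
    return o+d*(h-o[2])/d[2]
E
python3 - <<'E'
from h import *
for n in['scene','top']:
    c=cam(n,n+'0.png');np.savez(n+'0.npz',**c);print(n,c['world_from_camera'].round(3).tolist(),c['K'].tolist())
print(get_state())
E
```

```text
scene [[0.893, -0.268, 0.361, 0.119], [-0.449, -0.5, 0.74, -0.968], [-0.018, -0.823, -0.567, 0.771], [0.0, 0.0, 0.0, 1.0]] [[447.4020047192345, 0.0, 327.2752267303343], [0.0, 447.4020047192345, 196.52744527138012], [0.0, 0.0, 1.0]]
top [[-0.025, -0.997, 0.068, 0.479], [-1.0, 0.025, 0.005, -0.068], [-0.007, -0.068, -0.998, 1.284], [0.0, 0.0, 0.0, 1.0]] [[461.4624659193063, 0.0, 322.32968641981273], [0.0, 461.4624659193063, 199.6387510754], [0.0, 0.0, 1.0]]
{'clock': 0.1, 'joint_pos': array([1.01942982e+00, 3.13913556e-01, 4.51212621e-02, 1.30363730e+00,
       2.47478667e-05, 1.43119822e+00]), 'qvel': array([-1.56228828e-03, -3.83748879e-04,  3.71192052e-03, -1.03255310e-05,
        7.06363244e-04, -1.11253252e-03]), 'tau': array([ 1.33045523e-03, -4.81725276e+01,  2.99244386e+01,  1.27140855e-02,
       -2.07928456e-04, -3.21279515e-05]), 'tcp_pos': array([0.22985791, 0.52649162, 0.19141653]), 'orientation': array([-2.88195440e-04,  2.04432708e-01,  9.78880279e-01, -7.64188044e-04]), 'wrist_force': array([-0.58833597, -0.22770901, -0.94920045]), 'ft_torque': array([ 0.03647167, -0.00896403,  0.00501426]), 'grip_force': 0.0, 'finger_gap': 0.0858009385446781}
```

View pics/scene0.png

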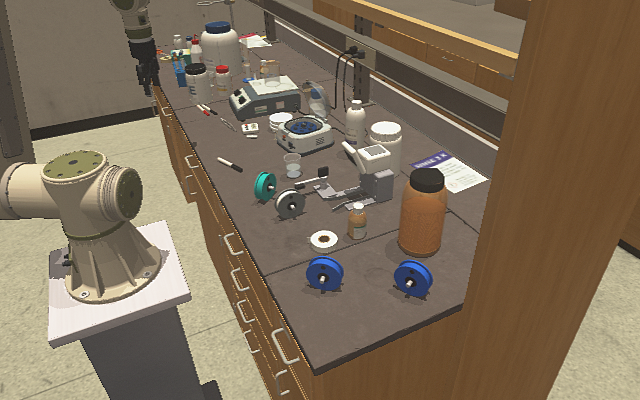

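View pics/top0.png

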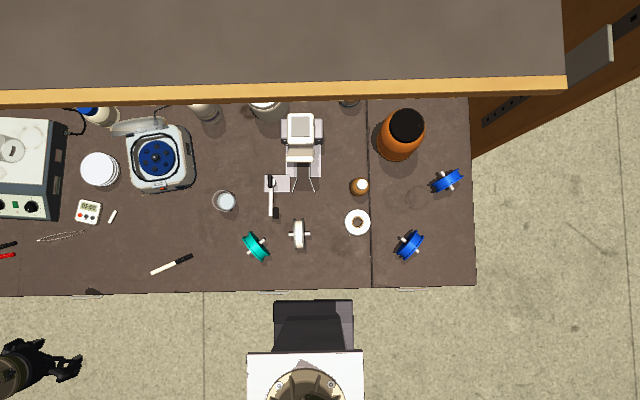

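The scene view shows the wanted grey and white reel at (290,204), or (299,234) in the top view. The look-alikes are the turquoise one at (265,185) / top (256,247) and the blue ones at (324,274) and (413,279) / top (409,245) and (446,180). I choose the grey one and will check it in a close crop.

```bash
python3 - <<'E'
from h import *
t=dict(np.load('top0.npz'));s=dict(np.load('scene0.npz'))
im=cv2.cvtColor(t['image'],cv2.COLOR_RGB2BGR)
cv2.imwrite('pics/crop_top.png',cv2.resize(im[105:255,240:380],None,fx=4,fy=4,interpolation=cv2.INTER_CUBIC)[:600])
im=cv2.cvtColor(s['image'],cv2.COLOR_RGB2BGR)
cv2.imwrite('pics/crop_scene.png',cv2.resize(im[130:250,250:405],None,fx=5,fy=5,interpolation=cv2.INTER_CUBIC))
P=cloud(t)
np.set_printoptions(precision=4,suppress=True,linewidth=200)
# reel: columns 285-315 rows 215-255
def box(m,name):
    v,u=np.where(m);q=P[m];print(name,len(q),'px u',u.min(),u.max(),'v',v.min(),v.max(),'xyz lo',np.percentile(q,2,0),'med',np.median(q,0),'hi',np.percentile(q,98,0))
def reg(u0,u1,v0,v1):
    m=np.zeros(P.shape[:2],bool);m[v0:v1,u0:u1]=1;return m
Z=P[...,2]
box(reg(283,316,212,256)&(Z>.06),'reel rim top')
box(reg(283,316,212,256)&(Z>.03)&(Z<.055),'reel mid')
box(reg(262,285,170,225)&(Z>.04),'lock')
box(reg(262,285,170,225)&(Z>.07),'grip')
box(reg(275,325,105,165)&(Z>.09),'hood')
box(reg(275,330,150,195)&(Z>.008)&(Z<.02),'walls')
m=reg(283,316,212,256)&(Z>.06);q=P[m][:,:2];r=cv2.minAreaRect((q*1000).astype(np.float32));print(r)
m=reg(262,285,190,225)&(Z>.03)&(Z<.06);q=P[m][:,:2];print('arm',cv2.minAreaRect((q*1000).astype(np.float32)))
m=reg(283,316,105,160)&(Z>.09);q=P[m][:,:2];print('hood',cv2.minAreaRect((q*1000).astype(np.float32)))
for n in (reg(262,285,170,225),):
    print((Z[170:225:3,262:286]*1000).round(0))
Ps=cloud(s)
E
```

```text
reel rim top 264 px u 293 304 v 219 248 xyz lo [ 0.4421 -0.0098  0.061 ] med [0.4743 0.0027 0.0756] hi [0.5082 0.0154 0.0848]
reel mid 64 px u 289 309 v 218 249 xyz lo [ 0.4337 -0.0231  0.0435] med [ 0.4745 -0.0057  0.0481] hi [0.5157 0.03   0.0544]
lock 267 px u 267 278 v 174 218 xyz lo [0.5207 0.0586 0.0455] med [0.5692 0.0744 0.0509] hi [0.6293 0.0847 0.0832]
grip 51 px u 268 271 v 174 187 xyz lo [0.5996 0.0721 0.0723] med [0.6147 0.0765 0.0802] hi [0.6333 0.0803 0.0846]
hood 1633 px u 275 322 v 105 161 xyz lo [ 0.6516 -0.0621  0.0913] med [ 0.7281 -0.0107  0.1477] hi [0.7971 0.0448 0.1853]
walls 299 px u 275 328 v 150 192 xyz lo [ 0.5911 -0.0561  0.0081] med [0.6276 0.0295 0.0102] hi [0.6896 0.0691 0.0165]
((474.7938537597656, 3.0187549591064453), (76.48590087890625, 27.268409729003906), 1.3979153633117676)
arm ((556.2151489257812, 70.21202850341797), (24.850515365600586, 76.02816772460938), 89.1390151977539)
hood ((715.5429077148438, -4.042346954345703), (84.1502914428711, 123.8960952758789), 88.45635986328125)
[[-0.  1.  0.  0. -0. -1.  2. -2. -2.  6.  1. -1.  1. -4.  2.  2.  0
[... 1113 characters left out ...]
. -2.]
 [ 2.  3.  8. -3. -1. -1.  0. 47. 51. 47. 53.  3.  0. -3.  1. -0.  1.  0.  3. -5. -2. -4.  4. -6.]
 [-1. -1.  4.  0. -2. -1. -2. 47. 51. 50. 52. 48. 46. 52. 50. 53. 47.  3. -2. -4. -2. -5.  1.  2.]
 [-2.  0. -0.  4. -3. -5.  1. 46. 51. 52. 51. 50. 51. 50. 56. 49. 53. -2. -2.  6. -6.  3. -2. -3.]
 [-4. -1.  3. -0. -4. -4.  0. 50. 49. 55. 46. 53. 49. 53. 52. 52. 52. -3. -2. -1.  7.  1.  1. -5.]
 [ 1.  2.  4. -1.  1. -3. -2.  0. -3.  5. -0.  0. 45. 44. 47. 46. -3.  1.  0. -3. -0. -3. -3. -1.]
 [-2.  1. -4.  2. nan -3. -4. -4. -0.  5.  1.  1.  2.  2.  1. -4.  4. -2.  5. -3. -3. -1.  4. -1.]
 [ 1. -1.  2.  1. -0. -2.  1.  0. -2. -2. -3. -7.  4. -3. -1. -2. -1. -4. -0.  3.  5.  1.  2. -1.]]
```

View pics/crop_top.png

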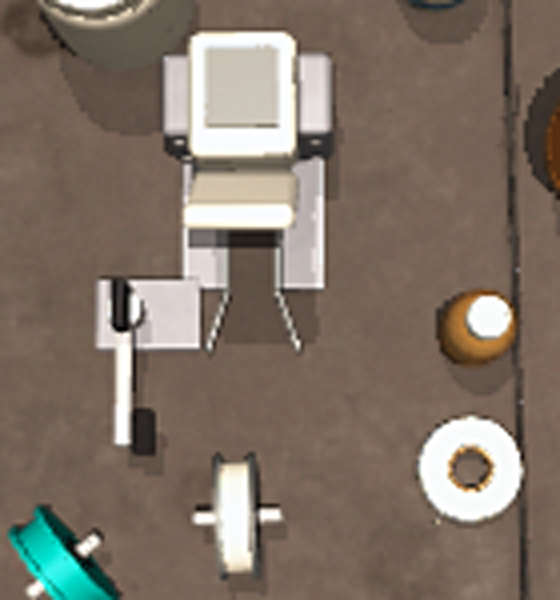

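View pics/crop_scene.png

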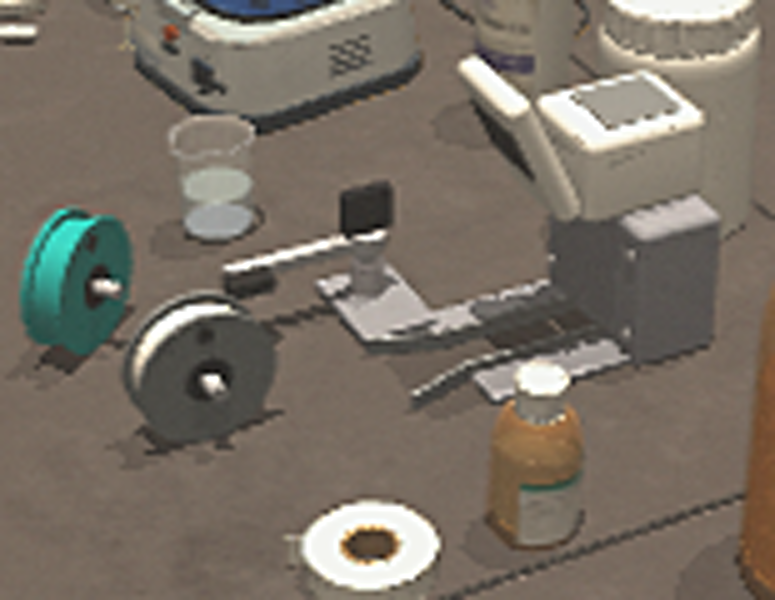

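The crops confirm the choice: grey flanges with white paper, mark on top, stubs at crop (200,517) and (270,515). The lock bar is at (121,305) and the wall tips are at (210,348) and (298,348). Next I compute the poses.

```bash
python3 - <<'E'
from h import *
np.set_printoptions(precision=4,suppress=True,linewidth=200)
t=dict(np.load('top0.npz'))
px=lambda x,y:((x+.5)/4-.5+240,(y+.5)/4-.5+105)
for n,x,y,h in[('tipL',210,348,.012),('tipR',298,348,.012),('neckL',228,295,.012),('neckR',277,295,.012),('lugFL',97,348,.008),('lugFR',200,350,.008),('lugBL',97,279,.008),('lugBR',183,281,.008),('stubL',194,516,.042),('stubR',283,514,.042),('bar',121,305,.081),('barT',121,279,.081),('barB',121,331,.081),('hoodL',185,227,.181),('hoodR',293,227,.181)]:
    print(n,ray(t,*px(x,y),h))
g=cv2.cvtColor(t['image'],cv2.COLOR_RGB2GRAY).astype(float)
def edge(rows,u0,u1,h,rise):
    pts=[]
    for v in rows:
        d=np.diff(g[v,u0:u1])*(1 if rise else -1);d=np.clip(d,0,None)
        i=d.argmax();w=d[max(0,i-1):i+2];uu=u0+.5+np.sum(w*np.arange(max(0,i-1),max(0,i-1)+len(w)))/w.sum()
        pts.append(ray(t,uu,v,h))
    p=np.array(pts);k=np.polyfit(p[:,0],p[:,1],1);print('slope',k[0],'y at .65',np.polyval(k,.65),'res',np.std(p[:,1]-np.polyval(k,p[:,0])));return k
edge(range(148,175),280,292,.005,True);edge(range(148,175),314,328,.005,False)
# lock arm edges, reel paper edges, walls inner
edge(range(190,206),264,271,.050,True)
for z in (.08,):
    edge(range(225,243),289,298,z,True);edge(range(225,243),300,308,z,False)
for v in range(160,193,4): print(v,g[v,290:318].astype(int))
E
```

```text
tipL [0.591  0.0222 0.012 ]
tipR [ 0.5895 -0.0387  0.012 ]
neckL [0.6276 0.0089 0.012 ]
neckR [ 0.6267 -0.025   0.012 ]
lugFL [0.5934 0.1009 0.008 ]
lugFR [0.5902 0.0294 0.008 ]
lugBL [0.6416 0.1001 0.008 ]
lugBR [0.6386 0.0403 0.008 ]
stubL [0.4755 0.0331 0.042 ]
stubR [ 0.4754 -0.0267  0.042 ]
bar [0.6148 0.075  0.081 ]
barT [0.6319 0.0748 0.081 ]
barB [0.5977 0.0753 0.081 ]
hoodL [0.6498 0.0238 0.181 ]
hoodR [ 0.6481 -0.0413  0.181 ]
slope -0.02642587067983382 y at .65 0.04072364152082314 res 0.0002152596822230357
slope -0.024847614807963988 y at .65 -0.05777721289914145 res 4.753456703091689e-06
slope 0.1489014438042957 y at .65 0.0958595506587052 res 0.002922902149705404
slope -0.010422765945215405 y at .65 0.012701118860678304 res 0.0016304543139642545
slope 0.06247411009620988 y at .65 0.003471487799567359 res 0.0013562206029788025
160 [253 253 253 253 253 253 253 253 253 253 253 253 253 253 254 254 254 254 254 253 253 253 239 164 178 180 179 179]
164 [115 114 114 112  77  78  73  40  36  35  35  34  35  35  35  35  36  33  42  77  90 191 184 182 180 178 179 181]
168 [220 222 219 185 187 191 185  89  84  88  88  87  86  87  88  87  84  83 110 194 112 190 186 186 187 186 186 193]
172 [219 219 220 214 181 186 183  88  82  84  83  87  85  86  84  84  84  80 108 191 112 192 188 188 187 187 186 191]
176 [191 231 230 227 197 213 187  92  82  84  84  84  84  84  83  84  83  80 108 193 127 217 217 217 215 211 210 210]
180 [ 72 105 104 101 100 109 139  64  84  84  84  84  86  86  83  84  84  84  76  75 186  66  82  84  84  85  85  83]
184 [ 61  98  92 103 199  62  80  83  84  83  81  83  84  83  86  87  84  84  84  83  95 154 139  82  84  86  86  83]
188 [ 73  97 140 233  58  81  83  84  84  84  83  82  83  84  86  86  84  84  84  84  84  76  83 177  79  83  85  86]
192 [ 91  86 133  78 101 101 101 100 104 106 104 104 103 104 104 105 105 100 101 103 102 101 100 102 136  76 107 105]
```

Emit:
step_arm(
  deltas=[
    [10, -30, 0, 0, 0, 1.6, 1],
    [15, -38, 0, 0, 0, 1.7, 1],
    [15, -38, 0, 0, 0, 1.7, 1],
    [15, -38, 0, 0, 0, 1.7, 1],
    [15, -38, 0, 0, 0, 1.7, 1],
  ],
  newtons=30,
)

```text
clock: 0.6
tcp_pos: [0.3002, 0.3433, 0.1918]
orientation: [-0.0, 0.131, 0.991, -0.0]
wrist_force: [1.1, -0.5, 1.7]
finger_gap: 0.0854
grip_force: 0.0
```

Emit:
step_arm(
  deltas=[
    [15, -38, 0, 0, 0, 1.7, 1],
    [15, -38, 0, 0, 0, 1.7, 1],
    [15, -38, 0, 0, 0, 1.7, 1],
    [15, -38, 0, 0, 0, 1.7, 1],
    [15, -38, 0, 0, 0, 1.7, 0.3],
  ],
)

```text
clock: 1.1
tcp_pos: [0.3752, 0.1534, 0.192]
orientation: [-0.0, 0.058, 0.998, 0.0]
wrist_force: [0.3, 0.2, -0.2]
finger_gap: 0.0735
grip_force: 0.0
```

Emit:
step_arm(
  deltas=[
    [15, -38, 0, 0, 0, 1.7, 0.3],
    [15, -38, 0, 0, 0, 1.7, 0.3],
    [15, -38, 0, 0, 0, 1.7, 0.3],
    [10, -30, 0, 0, 0, 1.6, 0.3],
    [0, 0, 0, 0, 0, 0, 0.3],
  ],
)

```text
clock: 1.6
tcp_pos: [0.4313, 0.0079, 0.1918]
orientation: [0.0, 0.002, 1.0, -0.0]
wrist_force: [-0.5, 0.7, 0.0]
finger_gap: 0.0552
grip_force: 0.0
```

```bash
cat >> h.py <<'E'
from scipy.spatial.transform import Rotation as Ro
np.set_printoptions(precision=4,suppress=True,linewidth=200)
def st():
    s=get_state();q=s['orientation'];M=Ro.from_quat(np.r_[q[1:],q[0]]).as_matrix()
    print('t',round(s['clock'],2),'tcp',s['tcp_pos'],'gap',round(s['finger_gap'],4),'F',s['wrist_force'],'j',s['joint_pos'])
    print(' toolyaw(y) deg',np.degrees(np.arctan2(M[1,1],M[0,1])),'z axis',M[:,2],'lean',np.degrees(np.arctan2(M[0,2],-M[2,2])))
E
python3 - <<'E'
from h import *
st();print(grasp_offset)
c=cam('wrist','w1.png');np.savez('w1.npz',**c);print(c['world_from_camera'])
E
```

```text
t 1.6 tcp [0.4313 0.0079 0.1918] gap 0.0552 F [-0.5216  0.7433  0.0351] j [-0.1677  0.0354 -0.2938  1.2414 -0.0007 -0.1631]
 toolyaw(y) deg 89.7378213954602 z axis [ 0.     -0.0007 -1.    ] lean 0.0010344150383780513
0.0187
[[ 0.0049  0.9453  0.3262  0.3478]
 [ 1.     -0.0041 -0.0032  0.0079]
 [-0.0016  0.3262 -0.9453  0.3735]
 [ 0.      0.      0.      1.    ]]
```

View pics/w1.png

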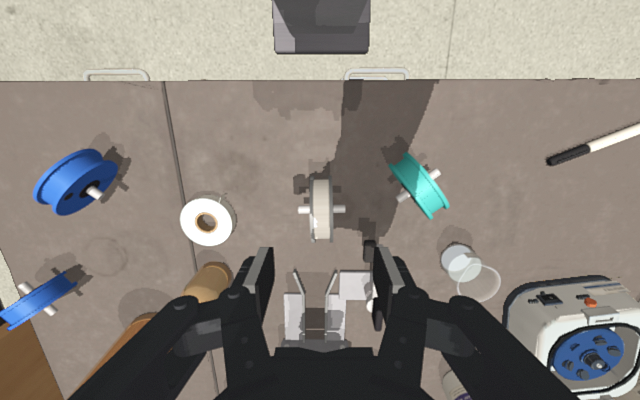

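The wrist view (right = +y) shows the reel at (321,210) with stub ends at (299,210) and (345,209). The guide walls are at (295-345, 272-310), between the fingers. I take numbers from it.

```bash
python3 - <<'E'
from h import *
w=dict(np.load('w1.npz'))
P=cloud(w);Z=P[...,2]
for n,u,v,h in[('sR',299,210,.042),('sL',345.5,209,.042),('tipR',293.5,271.5,.012),('tipL',347,270.5,.012)]:print(n,ray(w,u,v,h))
im=cv2.cvtColor(w['image'],cv2.COLOR_RGB2BGR)
cv2.imwrite('pics/w1c.png',cv2.resize(im[165:365,255:405],None,fx=3,fy=3,interpolation=cv2.INTER_CUBIC))
g=cv2.cvtColor(im,cv2.COLOR_BGR2GRAY).astype(float)
m=np.zeros_like(g,bool);m[165:250,285:365]=1
q=P[m&(Z>.062)][:,:2];print('reel',cv2.minAreaRect((q*1000).astype(np.float32)),np.median(q,0))
def edge(rows,u0,u1,h,sg):
    p=[]
    for v in rows:
        d=np.clip(sg*np.diff(g[v,u0:u1]),0,None);i=d.argmax();a=max(0,i-1);k=d[a:i+2]
        p.append(ray(w,u0+.5+(k*np.arange(a,a+len(k))).sum()/k.sum(),v,h))
    p=np.array(p);k=np.polyfit(p[:,0],p[:,1],1);print('slope',k[0],'y@.65',np.polyval(k,.65),'y@.475',np.polyval(k,.475),'res',np.std(p[:,1]-np.polyval(k,p[:,0])))
edge(range(296,335),278,292,.005,1);edge(range(303,340),335,352,.005,-1)
edge(range(192,228),308,318,.080,1);edge(range(192,228),324,336,.08,-1)
for v in(180,200,220,235,275,290,300,310,320,330):print(v,g[v,280:356:1].astype(int))
E
```

```text
sR [ 0.4764 -0.0239  0.042 ]
sL [0.4753 0.0347 0.042 ]
tipR [ 0.5861 -0.0382  0.012 ]
tipL [0.5847 0.0414 0.012 ]
reel ((472.8320007324219, 3.904876708984375), (70.5596694946289, 25.83409309387207), 0.6792231798171997) [0.4665 0.0039]
slope -0.025126345363287436 y@.65 -0.056975834338995404 y@.475 -0.0525787239004201 res 0.0002068849545180332
slope -0.025075110620663903 y@.65 0.040926876157589775 y@.475 0.04531502051620596 res 0.00016752602794767825
slope -0.0955515091689236 y@.65 -0.02416515020091886 y@.475 -0.007443636096357224 res 0.001566815442235036
slope 0.021629840374869036 y@.65 0.017189687545590894 y@.475 0.013404465479988815 res 0.001003197773918578
180 [149 149 151 152 153 152 152 153 154 152 151 152 150 113  95  95  96  97  98  96  97  94  95  93  92  92  92  92  86  75  85  86  87 102 134 141 141 143 143 144 144 143 145 144 146 148 148 146 123
  89  86  90  93  96  94  94  96  95  95  93  93  94  93  92  92  90  90  92  92  92  94  93  92  93  92  91]
200 [146 148 146 146 145 146 147 147 145 144 144 145 145 146 147 146 145 146 145 145 147 147 146 132  91  87  90  89  91 1
[... 1976 characters left out ...]
9 148 149 155 180 208 212 222 218 179 140 140 143 144 143 144 143 144 143 144]
320 [142 143 141 137 166 221 217 215 211 193 193 194 193 194 194 193 194 195 195 194 176 116  97 105  95  69  66  70  70  71  70  70  70  71  70  70  72  72  74  72  73  72  70  69  75 102 102 102 114
 114 113 117 136 147 147 145 146 146 146 145 143 143 171 222 217 145 141 144 145 145 143 142 141 142 144 147]
330 [124 124 123 122 136 176 196 194 192 192 193 194 195 195 196 195 195 195 195 197 191 147 117 102  94  69  70  73  73  74  75  76  76  75  74  74  76  74  74  75  76  76  76  74  79 102 112 137 149
 147 148 148 148 149 149 150 149 150 163 197 197 194 196 194 169 129 138 143 143 143 145 144 146 145 145 145]
```

View pics/w1c.png

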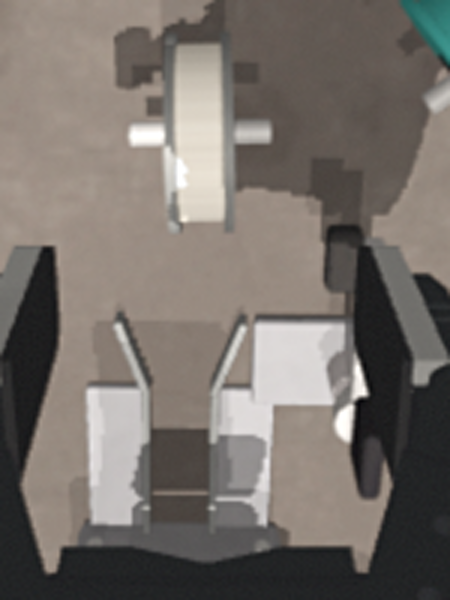

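Dispenser yaw is about -1.44°, with centre line y = -0.0081 - 0.025(x - 0.65) and the seat at about (0.679, -0.009). The reel is at about (0.4757, 0.004), yaw about +1°. Now I tilt back and descend behind the stubs.

Emit:
step_arm(
  deltas=[
    [5, -1, 0, 0, -8, 0, 0.3],
    [5, -1, 0, 0, -8, 0, 0.3],
    [5, -1, 0, 0, -8, 0, 0.3],
    [5, -1, 0, 0, -8, 0, 0.3],
    [0, 0, 0, 0, 0, 0.3, 0.3],
  ],
)

```text
clock: 2.15
tcp_pos: [0.4405, 0.0107, 0.1832]
orientation: [0.271, -0.003, 0.963, 0.003]
wrist_force: [-1.0, 0.8, -0.2]
finger_gap: 0.0556
grip_force: 0.0
```

Emit:
step_arm(
  deltas=[
    [0, 0, -30, 0, 0, 0, 0.3],
    [0, 0, -30, 0, 0, 0, 0.3],
    [0, 0, -30, 0, 0, 0, 0.3],
    [0, 0, 0, 0, 0, 0, 0.3],
    [0, 0, 0, 0, 0, 0, 0.3],
  ],
)

```text
clock: 2.65
tcp_pos: [0.4509, 0.0074, 0.1029]
orientation: [0.275, -0.003, 0.961, 0.001]
wrist_force: [0.2, -0.4, -0.7]
finger_gap: 0.0557
grip_force: 0.0
```

```bash
python3 - <<'E'
from h import *
st()
c=cam('wrist','w2.png');np.savez('w2.npz',**c);print(c['world_from_camera'])
E
```

```text
t 2.65 tcp [0.4509 0.0074 0.1029] gap 0.0557 F [ 0.195  -0.4275 -0.7213] j [-0.2766 -0.3275 -1.0027  0.357   0.1487 -0.2417]
 toolyaw(y) deg 90.37152393353995 z axis [ 0.5285  0.004  -0.8489] lean 31.9039759380143
[[-0.0061  0.6301  0.7765  0.2842]
 [ 1.      0.0041  0.0046  0.0058]
 [-0.0003  0.7765 -0.6301  0.2128]
 [ 0.      0.      0.      1.    ]]
```

View pics/w2.png

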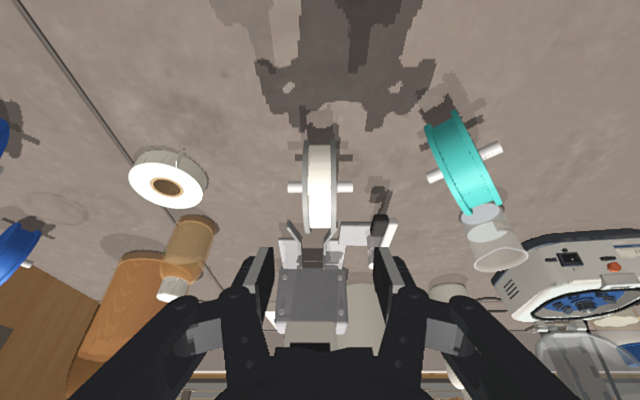

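The wrist view shows the reel at (319,188) between the fingers, its stubs at u = 292 and 348. J3 is close to its limit, so I lean less (about 15°) for the start and tilt on the way.

Emit:
step_arm(
  deltas=[
    [0, -1.5, 0, 0, 8.5, 0, 0.2],
    [0, -1.5, 0, 0, 8.5, 0, 0.2],
    [0, 0, -25, 0, 0, 0, 0.2],
    [0, 0, -25, 0, 0, 0, 0.2],
    [0, 0, 0, 0, 0, 0, 0.2],
  ],
)

```text
clock: 3.2
tcp_pos: [0.45, 0.0043, 0.0515]
orientation: [0.129, -0.003, 0.992, 0.001]
wrist_force: [-0.5, 0.2, -0.2]
finger_gap: 0.051
grip_force: 0.0
```

```bash
python3 - <<'E'
from h import *
st()
c=cam('wrist');P=cloud(c);Z=P[...,2]
g=cv2.cvtColor(c['image'],cv2.COLOR_RGB2HSV)
m=(abs(P[...,1]-.004)<.05)&(abs(P[...,0]-.475)<.06)&(Z>.05)&(Z<.1)
q=P[m];print(len(q),np.percentile(q,[1,50,99],axis=0));print(cv2.minAreaRect((q[:,:2]*1000).astype(np.float32)))
cv2.imwrite('pics/w3.png',cv2.cvtColor(c['image'],cv2.COLOR_RGB2BGR))
E
```

```text
t 3.2 tcp [0.45   0.0043 0.0515] gap 0.051 F [-0.4948  0.249  -0.1765] j [-0.2137 -0.039  -0.7811  0.5763  0.0578 -0.2116]
 toolyaw(y) deg 90.31712391826152 z axis [ 0.2559  0.0036 -0.9667] lean 14.825479982163086
3796 [[ 0.4269 -0.0276  0.0507]
 [ 0.4514  0.0035  0.0751]
 [ 0.4948  0.0345  0.0992]]
((458.7537536621094, 14.298576354980469), (90.50873565673828, 72.33566284179688), 21.342632293701172)
```

View pics/w3.png

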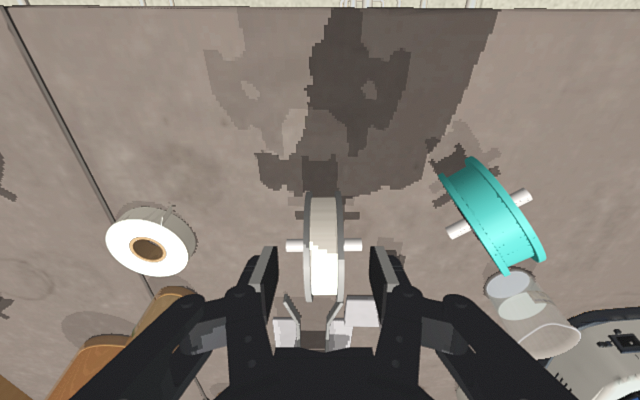

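The wrist view shows the reel centred (u=324) between the fingers (u=277 and 369). I lower and close to about 34 mm.

Emit:
step_arm(
  deltas=[
    [0, 0, -15, 0, 0, 0, 0.2],
    [0, 0, -12, 0, 0, 0, 0],
    [0, 0, 0, 0, 0, 0, -0.1],
    [0, 0, 0, 0, 0, 0, -0.2],
    [0, 0, 0, 0, 0, 0, -0.2],
  ],
)

```text
clock: 3.75
tcp_pos: [0.4515, 0.0037, 0.0269]
orientation: [0.132, -0.002, 0.991, 0.001]
wrist_force: [0.2, 0.2, -0.4]
finger_gap: 0.034
grip_force: 0.0
```

```bash
python3 - <<'E'
from h import *
st()
c=cam('wrist','w4.png');np.savez('w4.npz',**c)
im=c['image']
hs=cv2.cvtColor(im,cv2.COLOR_RGB2HSV)
for v in(170,190,210,230,250):print(v,hs[v,285:365,2])
E
```

```text
t 3.75 tcp [0.4515 0.0037 0.0269] gap 0.034 F [ 0.2228  0.2338 -0.3702] j [-0.2143 -0.0039 -0.8237  0.4927  0.0579 -0.2118]
 toolyaw(y) deg 90.29243828516987 z axis [ 0.2614  0.0023 -0.9652] lean 15.154319814652903
170 [ 79  79  81  82  83  83  83  82  81  86 105 105 106 106 103  82  80  82  82  80  80  81  86 104 106 105 105 104 104 104 104 104 103 104 104 105 103 105 106 104 104 105 104 105 107 106 106 103  83
  82  82  81  87 107 106 100  82  80  81  81  82  81  83  81  81  82  80  82  82  84  84  82  82  80  86 105 106 107 105 106]
190 [101 101 102 101 102 103 102 102 103 104 105 104 104 105 108 102  82  82  82  81  81  79  81  81  79  81  79  79  80  82  82  83  81  81  81  82  80  82  82  81  82  81  83  81  83  82  82  82  80
  80  81  79  79  80  84 103 103 101 100 102 104 105 106 107 106 106 104 103 104 101 103 103 103 103 102 103 104 105 104 106]
210 [168 167 168 169 169 168 168 167 165 166 165 166 166 167 166 170 161  89  80  80  81  80  81  81  82  79  78  81  81  80  82  81  81  81  84  84  83  83  83  82  83  83  83  82  84  82  82  83  83
  82  83  79  78  81  83  80  82  82  89 102 101  99 100  98  98  98  96  96  96  96 119 164 165 163 168 168 167 166 166 166]
230 [158 158 158 160 161 163 164 165 158 105  99 102 101 100 101 101 101  99  95  94  93  94  93  89 116 175 173 170 170 170 170 170 170 170 170 170 170 170 170 169 169 169 169 169 170 169 169 170 169
 169 169 170 170 150  91  92  93  95  95  94  96  97  98  97  97  95  96  97  98  99  98  97  98  97  97  97  94  93 112 155]
250 [117 119 112  56  31  35  28  33 102 172 169 164 165 165 164 164 149 110 109 110 110 110 106 125 180 199 197 195 196 196 195 196 196 196 196 197 196 197 196 196 196 196 196 197 196 196 196 196 196
 197 197 195 188 187 160 106 108 110 110 109 110 120 152 150 149 149 151 152 147  64  30  34  34  40  86 121 118 117 117 116]
```

Emit:
step_arm(
  deltas=[
    [5, 0.7, -1.5, 0, 0, -3, -0.24],
    [4, 0.7, -1, 0, 0, -3, -0.24],
    [4, -0.5, 0, 0, 0, 0, -0.24],
    [5, -0.5, 0, 0, 0, 0, -0.24],
    [6, -0.7, 0, 0, 0, 0, -0.24],
  ],
)

```text
clock: 4.3
tcp_pos: [0.4747, 0.0035, 0.0231]
orientation: [0.131, 0.049, 0.99, -0.006]
wrist_force: [0.2, -0.1, 0.8]
finger_gap: 0.0327
grip_force: 0.0
```

```bash
cat >> h.py <<'E'
def reel(c):
    # paper+flange pixels between fingers: cloud points of rim near the tool, plus stubs
    P=cloud(c);s=get_state();x,y=s['tcp_pos'][:2]
    d=P[...,:2]-[x,y];g=c['image'].astype(int);val=g.max(-1)
    m=(abs(d[...,1])<.0175)&(d[...,0]>-.04)&(d[...,0]<.07)&(P[...,2]>.05)&(P[...,2]<.09)&(val>140)&((val-g.min(-1))<60)
    n,l,stt,_=cv2.connectedComponentsWithStats(m.astype(np.uint8))
    m=l==1+stt[1:,4].argmax();q=P[m]
    k=np.polyfit(q[:,0],q[:,1],1);zt=q[:,2]
    # rim circle fit in x-z
    r=np.linalg.lstsq(np.c_[2*q[:,0],2*q[:,2],np.ones(len(q))],q[:,0]**2+q[:,2]**2,rcond=None)[0]
    xc=r[0];print('reel n',len(q),'x range',np.percentile(q[:,0],[1,99]),'zmax',np.percentile(zt,98),'circ c',r[:2],'slope deg',np.degrees(np.arctan(k[0])),'y at xc',np.polyval(k,xc),'line y',-.0081-.0251*(xc-.65))
E
python3 - <<'E'
from h import *
st();c=cam('wrist','w5.png');reel(c)
E
```

```text
t 4.3 tcp [0.4747 0.0035 0.0231] gap 0.0327 F [ 0.1501 -0.123   0.7964] j [-0.1778  0.0487 -0.7811  0.4796  0.0219 -0.0759]
 toolyaw(y) deg 84.33932432908726 z axis [ 0.2582 -0.0241 -0.9658] lean 14.965927179215806
reel n 4066 x range [0.4409 0.4946] zmax 0.0840074211289767 circ c [0.4749 0.0491] slope deg -0.08112745089819696 y at xc 0.003842778851236757 line y -0.003706032793193941
```

View pics/w5.png

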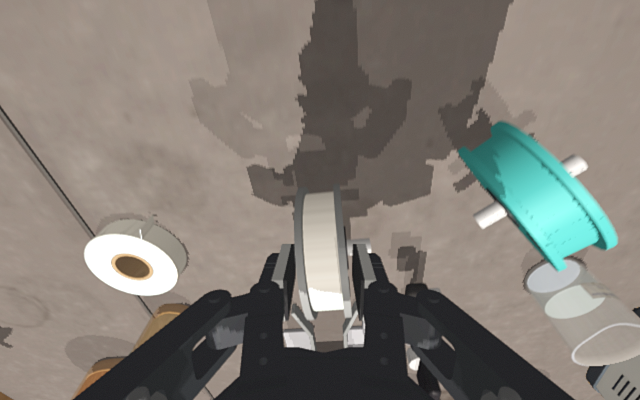

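```bash
cat >> h.py <<'E'
def flange(c,y0=-.009,tol=.008,x0=.4,x1=.75):
    P=cloud(c)
    m=(abs(P[...,1]-y0)<tol)&(P[...,2]>.015)&(P[...,2]<.09)&(P[...,0]>x0)&(P[...,0]<x1)
    q=P[m]
    b=[np.percentile(q[abs(q[:,2]-z)<.004,0],98)-np.sqrt(max(0,.042**2-(z-.042)**2)) for z in(.05,.056,.062,.068) if (abs(q[:,2]-z)<.004).sum()>5]
    print('flange n',len(q),'xc from front edge',np.array(b),'zmax',np.percentile(q[:,2],98))
E
python3 - <<'E'
from h import *
flange(dict(np.load('scene0.npz')),x1=.55)
c=cam('scene');np.savez('s5.npz',**c);flange(c,x1=.55)
w=dict(np.load('w4.npz'))
import h
# wrist fit for w4 with tcp then
s0=h.get_state
h.get_state=lambda:{'tcp_pos':np.array([.4515,.0037,.0269])}
reel(w)
t=cam('top');P=cloud(t);m=(abs(P[...,1]-.003)<.012)&(P[...,2]>.06)&(P[...,2]<.09)&(P[...,0]>.42)&(P[...,0]<.56);print(m.sum(),np.percentile(P[m],[1,99],axis=0))
E
```

```text
flange n 476 xc from front edge [0.4718 0.4735 0.4719 0.4747] zmax 0.08141940641312334
flange n 440 xc from front edge [0.4738 0.4753 0.473  0.4778] zmax 0.08325572851970155
reel n 3507 x range [0.439  0.4904] zmax 0.08388768678783867 circ c [0.4717 0.051 ] slope deg 1.457251194622957 y at xc 0.003943469979318232 line y -0.0036251175632330632
157 [[ 0.4648 -0.0089  0.0611]
 [ 0.5117  0.0147  0.0861]]
```

Emit:
step_arm(
  deltas=[
    [6, -0.6, 0, 0, 0, 0, -0.24],
    [6, -0.6, 0, 0, 0, 0, -0.24],
    [6, -0.6, 0, 0, 0, 0, -0.24],
    [6, -0.6, 0, 0, 0, 0, -0.24],
    [6, -0.6, 0, 0, 0, 0, -0.24],
  ],
)

```text
clock: 4.95
tcp_pos: [0.5048, 0.0006, 0.0227]
orientation: [0.13, 0.049, 0.99, -0.006]
wrist_force: [-0.0, 0.1, -0.5]
finger_gap: 0.0324
grip_force: 0.1
```

```bash
python3 - <<'E'
from h import *
st();c=cam('wrist','w6.png');reel(c);np.savez('w6.npz',**c)
c=cam('scene');np.savez('s6.npz',**c);flange(c,x1=.58)
E
```

```text
t 4.95 tcp [0.5048 0.0006 0.0227] gap 0.0324 F [-0.0339  0.1428 -0.5356] j [-0.1717  0.1052 -0.7186  0.486   0.0203 -0.0693]
 toolyaw(y) deg 84.29541228205323 z axis [ 0.2577 -0.0241 -0.9659] lean 14.93576039062145
reel n 1718 x range [0.4662 0.5036] zmax 0.07959064592701517 circ c [0.4817 0.045 ] slope deg -1.4652291841651135 y at xc 0.0037605168477359598 line y -0.00387590245200719
flange n 414 xc from front edge [0.4805 0.4795 0.4809 0.4831] zmax 0.08061049346915042
```

```bash
python3 - <<'E'
from h import *
t=cam('top');np.savez('t6.npz',**t);P=cloud(t)
for nm in ('top0.npz',None):
    Q=P if nm is None else cloud(dict(np.load(nm)))
    print(nm)
    for z in(.045,.055,.065,.075):
        m=(abs(Q[...,1]-.002)<.014)&(abs(Q[...,2]-z)<.004)&(Q[...,0]>.42)&(Q[...,0]<.575)
        q=Q[m];print(z,m.sum(),np.percentile(q[:,0],[5,50,97]) if len(q) else '', 'xc', np.percentile(q[:,0],97)-np.sqrt(.042**2-(z-.042)**2) if len(q) else '')
s=dict(np.load('s6.npz'));w=dict(np.load('w6.npz'))
a=cv2.resize(s['image'][150:240,260:350],(400,400),interpolation=cv2.INTER_CUBIC)
b=cv2.resize(w['image'][140:340,220:420],(400,400),interpolation=cv2.INTER_CUBIC)
cv2.imwrite('pics/comp.png',cv2.cvtColor(np.hstack([a,b]),cv2.COLOR_RGB2BGR))
E
```

```text
top0.npz
0.045 7 [0.4335 0.5112 0.5115] xc 0.4695920011865463
0.055 29 [0.4369 0.4709 0.514 ] xc 0.4740222497038666
0.065 52 [0.4395 0.4514 0.5106] xc 0.4754259501555111
0.075 116 [0.4502 0.4741 0.5015] xc 0.4755539002196175
None
0.045 4 [0.5023 0.5163 0.5215] xc 0.47960676442691197
0.055 6 [0.5162 0.5165 0.5218] xc 0.48185777377148226
0.065 25 [0.506 0.511 0.517] xc 0.481899831905306
0.075 29 [0.4999 0.5029 0.5113] xc 0.4853077801594221
```

View pics/comp.png

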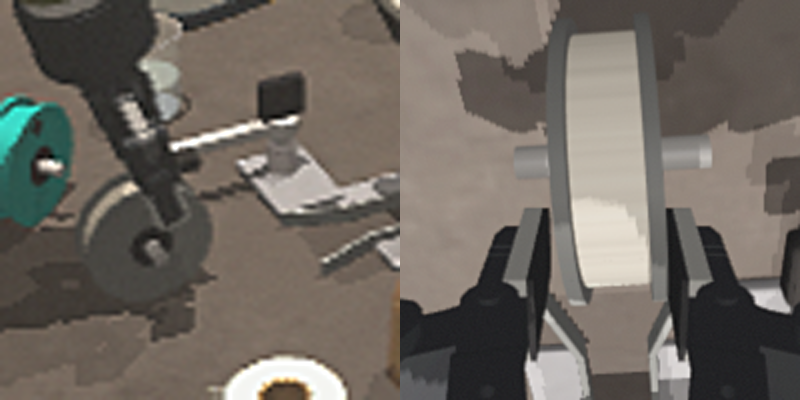

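The composite shows the fingers standing above and ahead of the stubs: on the left, the tip at (180,225) against the stub at (150,247). The tips passed over the stubs. I check the tip height from depth.

```bash
python3 - <<'E'
from h import *
w=dict(np.load('w6.npz'));P=cloud(w)
for (u,v) in [(287,246),(289,250),(290,260),(288,280),(347,247),(343,250),(350,255)]: print('fing',u,v,P[v,u])
for (u,v) in [(282,221),(278,220),(351,215),(358,215),(370,215)]: print('stub',u,v,P[v,u])
s=dict(np.load('s6.npz'));P=cloud(s)
for (x,y) in [(180,218),(175,205),(165,180),(155,245),(150,248),(110,240)]:
    u=int(260+x/400*90);v=int(150+y/400*90);print('scene',x,y,P[v,u])
E
```

```text
fing 287 246 [ 0.4814 -0.0173  0.0645]
fing 289 250 [ 0.479  -0.0152  0.0702]
fing 290 260 [ 0.4777 -0.0137  0.0785]
fing 288 280 [ 0.4778 -0.0134  0.0907]
fing 347 247 [0.4682 0.0145 0.0823]
fing 343 250 [0.4741 0.0126 0.078 ]
fing 350 255 [0.4731 0.0156 0.0826]
stub 282 221 [ 0.4786 -0.0218  0.0456]
stub 278 220 [ 0.4776 -0.024   0.0457]
stub 351 215 [0.4787 0.0189 0.0452]
stub 358 215 [0.4784 0.0229 0.046 ]
stub 370 215 [0.4785 0.0298 0.0468]
scene 180 218 [ 0.4964 -0.0219  0.0659]
scene 175 205 [ 0.4911 -0.0291  0.0821]
scene 165 180 [ 0.4804 -0.0446  0.1143]
scene 155 245 [ 0.4798 -0.0157  0.0472]
scene 150 248 [ 0.4793 -0.009   0.0431]
scene 110 240 [ 0.4543 -0.0056  0.0529]
```

```bash
python3 - <<'E'
from h import *
for f,tcp,L in(('w1',[.4313,.0079,.1918],0),('w2',[.4509,.0074,.1029],31.9),('w4',[.4515,.0037,.0269],15.15),('w6',[.5048,.0006,.0227],14.9)):
    w=dict(np.load(f+'.npz'));P=cloud(w);d=P-tcp;L=np.radians(L)
    ax=np.array([np.sin(L),0,-np.cos(L)]);pe=np.array([np.cos(L),0,np.sin(L)])
    a=d@ax;p=d@pe;y=d[...,1]
    u=np.arange(640)[None];v=np.arange(400)[:,None]
    m=(w['z_map']>0)&(w['z_map']<.24)&(v<310)&(abs(y)<.06)
    print(f,m.sum(),'axial 50..100',np.percentile(a[m],[50,90,97,99.5]),'z_map min',w['z_map'][w['z_map']>0].min())
    mm=m&(a>np.percentile(a[m],95));print('   tip perp',np.median(p[mm]),'absy',np.median(abs(y[mm])))
E
```

```text
w1 5967 axial 50..100 [-0.0805 -0.0553 -0.0492 -0.045 ] z_map min 0.0632969
   tip perp -0.005487482132761512 absy 0.028258034363106324
w2 26213 axial 50..100 [0.0389 0.0625 0.0685 0.0707] z_map min 0.06327724
   tip perp -0.08367520606061286 absy 0.030050788759792686
w4 53081 axial 50..100 [0.0013 0.0233 0.0302 0.034 ] z_map min 0.062950335
   tip perp 0.011405362709964766 absy 0.03844054799753575
w6 55006 axial 50..100 [-0.0052  0.0157  0.0265  0.0313] z_map min 0.063238226
   tip perp 0.015300613578640496 absy 0.04560166694246962
```

```bash
python3 - <<'E'
from h import *
w=dict(np.load('w1.npz'));P=cloud(w)-np.array([.4313,.0079,.1918])
for u,v in[(320,352),(320,360),(320,380),(260,250),(268,252),(262,270),(250,300),(265,300),(372,252),(382,260),(385,300),(230,300),(180,310),(150,360)]:print(u,v,(P[v,u]*1000).round(0),w['image'][v,u])
E
```

```text
320 352 [ -9.  -1. 114.] [47 47 48]
320 360 [-10.  -1. 117.] [34 35 37]
320 380 [-10.  -1. 124.] [34 35 35]
260 250 [-10. -34.  50.] [117 116 112]
268 252 [-10. -29.  53.] [28 29 29]
262 270 [-10. -29.  69.] [28 28 28]
250 300 [-11. -29.  91.] [33 34 36]
265 300 [  4. -28.  72.] [30 30 30]
372 252 [ 100.   62. -141.] [86 79 76]
382 260 [-10.  28.  61.] [30 30 30]
385 300 [ 1. 27. 76.] [30 31 30]
230 300 [-12. -36.  92.] [37 40 41]
180 310 [-11. -53.  97.] [38 40 41]
150 360 [-11. -52. 118.] [38 39 41]
```

The whole gripper sits about 40 mm further back along the tool axis than the reported TCP implies. The tips are about 43 mm behind it and the body about 112 mm, and both cameras agree. I correct for that: go up, go back behind the stubs, and lower further while watching the force.

Emit:
step_arm(
  deltas=[
    [0, 0, 15, 0, 0, 0, 0.1],
    [0, 0, 15, 0, 0, 0, 0.1],
    [-20, 2, 0, 0, 0, 0, 0.1],
    [-22, 2.4, 0, 0, 0, 0, 0.1],
    [0, 0, -15, 0, 0, 0, 0.1],
  ],
)

```text
clock: 5.6
tcp_pos: [0.4603, 0.0055, 0.0384]
orientation: [0.13, 0.049, 0.99, -0.006]
wrist_force: [0.2, -1.4, -0.5]
finger_gap: 0.0471
grip_force: 0.0
```

Emit:
step_arm(
  deltas=[
    [0, 0, -15, 0, 0, 0, 0.1],
    [0, 0, 0, 0, 0, 0, 0.1],
  ],
)

```text
clock: 5.8
tcp_pos: [0.4599, 0.0054, 0.021]
orientation: [0.129, 0.049, 0.99, -0.006]
wrist_force: [-0.1, 0.2, -0.7]
finger_gap: 0.047
grip_force: 0.0
```

```bash
cat >> h.py <<'E'
def stubs(c):
    P=cloud(c);s=get_state();g=c['image'].astype(int);val=g.max(-1)
    out=[]
    for sg in(1,-1):
        m=(sg*(P[...,1]-.002)>.014)&(sg*(P[...,1]-.002)<.036)&(P[...,2]>.036)&(P[...,2]<.053)&(val>110)&(abs(P[...,0]-s['tcp_pos'][0])<.07)
        q=P[m];out.append(np.median(q,0) if len(q)>3 else None);print('stub',sg,len(q),out[-1])
    return out
def tip(c):
    P=cloud(c);s=get_state();q=s['orientation'];M=Ro.from_quat(np.r_[q[1:],q[0]]).as_matrix()
    d=(P-s['tcp_pos'])@M
    m=(abs(d[...,0])<.016)&(abs(d[...,1])<.06)&(d[...,2]>-.1)&(d[...,2]<-.03)&(c['image'].max(-1)<60)
    for sg in(1,-1):
        k=m&(sg*d[...,1]>0);print('finger toolside',sg,k.sum(),'inner y',np.percentile(d[k][:,1]*sg,3) if k.sum()>9 else '','axial tip',np.percentile(d[k][:,2],98) if k.sum()>9 else '')
E
python3 - <<'E'
from h import *
st();c=cam('wrist');reel(c);stubs(c);tip(c)
E
```

```text
t 5.8 tcp [0.4599 0.0054 0.021 ] gap 0.047 F [-0.0578  0.1811 -0.7377] j [-0.1796  0.0265 -0.8096  0.4775  0.0221 -0.0769]
 toolyaw(y) deg 84.2920796212953 z axis [ 0.2542 -0.0237 -0.9669] lean 14.729607246101244
reel n 3746 x range [0.4458 0.4971] zmax 0.08390054209265374 circ c [0.4783 0.0511] slope deg -0.5779359746191814 y at xc 0.004070903360055509 line y -0.003790126530341432
stub 1 274 [0.4788 0.0246 0.0456]
stub -1 229 [ 0.4776 -0.0194  0.0455]
finger toolside 1 3960 inner y 0.02301474280207873 axial tip -0.0490206774862815
finger toolside -1 3779 inner y 0.02372167323808527 axial tip -0.0498484176485206
```

Emit:
step_arm(
  deltas=[
    [0, 0, -12, 0, 0, 0, 0.1],
    [0, 0, -12, 0, 0, 0, 0.1],
    [0, 0.3, -8, 0, 0, 0, 0.1],
    [0, 0, 0, 0, 0, 0, -0.1],
    [0, 0, 0, 0, 0, 0, -0.24],
  ],
)

```text
clock: 6.35
tcp_pos: [0.4624, 0.0053, -0.009]
orientation: [0.13, 0.049, 0.99, -0.006]
wrist_force: [0.0, -0.6, -0.1]
finger_gap: 0.0326
grip_force: 0.0
```

Emit:
step_arm(
  deltas=[
    [0, 0, 0, 0, 0, 0, -0.24],
    [5, -0.5, 0, 0, 0, 0, -0.24],
    [5, -0.5, 0, 0, 0, 0, -0.24],
    [5, -0.5, 0, 0, 0, 0, -0.24],
    [5, -0.5, 0, 0, 0, 0, -0.24],
  ],
)

```text
clock: 6.85
tcp_pos: [0.483, 0.0033, -0.0091]
orientation: [0.131, 0.049, 0.99, -0.006]
wrist_force: [-0.5, 0.3, -0.2]
finger_gap: 0.032
grip_force: 0.0
```

```bash
python3 - <<'E'
from h import *
st();c=cam('wrist');reel(c);stubs(c);tip(c);c=cam('scene');flange(c,x1=.56)
E
```

```text
t 6.85 tcp [ 0.483   0.0033 -0.0091] gap 0.032 F [-0.5105  0.2889 -0.2037] j [-0.1746  0.1169 -0.809   0.3834  0.0209 -0.072 ]
 toolyaw(y) deg 84.29441941162632 z axis [ 0.2581 -0.0243 -0.9658] lean 14.96461665841219
reel n 3986 x range [0.4517 0.4809] zmax 0.07955529131574184 circ c [0.4808 0.0501] slope deg 0.5660948260478089 y at xc 0.005377182464334398 line y -0.003853131637203696
stub 1 182 [0.46   0.0254 0.0458]
stub -1 174 [ 0.4558 -0.0149  0.0455]
finger toolside 1 3717 inner y 0.015880743962406782 axial tip -0.048734906507745285
finger toolside -1 3562 inner y 0.01652107768721694 axial tip -0.05176800016937182
flange n 362 xc from front edge [0.4852 0.4882 0.4893 0.4889] zmax 0.08359189242007309
```

Emit:
step_arm(
  deltas=[
    [6, -0.6, 0, 0, 0, -1, -0.24],
    [6, -0.8, 0, 0, 0, -1, -0.24],
    [6, -0.8, 0, 0, 0, 0, -0.24],
    [6, -0.8, 0, 0, 0, 0, -0.24],
    [6, -0.8, 0, 0, 0, 0, -0.24],
  ],
)

```text
clock: 7.45
tcp_pos: [0.5128, -0.0005, -0.0093]
orientation: [0.13, 0.067, 0.989, -0.008]
wrist_force: [0.2, 0.8, 0.1]
finger_gap: 0.0325
grip_force: 0.1
```

```bash
python3 - <<'E'
from h import *
st();c=cam('wrist');np.savez('w8.npz',**c);reel(c);c=cam('scene');flange(c,x1=.6);np.savez('s8.npz',**c)
t=cam('top');P=cloud(t);m=(abs(P[...,1]-.0)<.02)&(P[...,2]>.06)&(P[...,2]<.09)&(P[...,0]>.48)&(P[...,0]<.575);q=P[m];print('top',len(q),np.percentile(q,[2,50,98],axis=0),cv2.fitLine((q[:,:2]*1000).astype(np.float32),cv2.DIST_L2,0,.01,.01).T)
E
```

```text
t 7.45 tcp [ 0.5128 -0.0005 -0.0093] gap 0.0325 F [0.2165 0.7701 0.1024] j [-0.1637  0.1697 -0.7434  0.396   0.0091 -0.0279]
 toolyaw(y) deg 82.29991249709316 z axis [ 0.2568 -0.0332 -0.9659] lean 14.88759587845627
reel n 4411 x range [0.4819 0.5104] zmax 0.08030281435589466 circ c [0.5039 0.0575] slope deg -0.5532811250956703 y at xc 0.0026631340186844266 line y -0.004433414629612638
flange n 336 xc from front edge [0.5179 0.5201 0.518  0.5164] zmax 0.08257494341615226
top 196 [[ 0.5073 -0.0127  0.0624]
 [ 0.5298  0.0007  0.0771]
 [ 0.5553  0.0137  0.0871]] [[  0.9994   0.0355 530.2877   0.0505]]
```

Emit:
step_arm(
  deltas=[
    [7.4, -0.9, 0, -0.2, -1.5, 0, -0.24],
    [7.4, -0.9, 0, -0.2, -1.5, 0, -0.24],
    [7.4, -0.9, 0, -0.2, -1.5, 0, -0.24],
    [7.4, -0.9, 0, -0.2, -1.5, 0, -0.24],
    [7.4, -0.9, 0, -0.2, -1.5, 0, -0.24],
  ],
)

```text
clock: 8.1
tcp_pos: [0.549, -0.0045, -0.0094]
orientation: [0.196, 0.066, 0.978, -0.012]
wrist_force: [-0.4, 1.6, 0.5]
finger_gap: 0.0328
grip_force: 0.9
```

```bash
cat >> h.py <<'E'
def topreel(x0,x1):
    t=cam('top');P=cloud(t);m=(abs(P[...,1]+.004)<.02)&(P[...,2]>.062)&(P[...,2]<.09)&(P[...,0]>x0)&(P[...,0]<x1)&(t['image'].max(-1)>150);q=P[m]
    if len(q)<5: print('top few');return
    k=np.polyfit(q[:,0],q[:,1],1);print('top',len(q),'y lo/med/hi',np.percentile(q[:,1],[2,50,98]),'x',np.percentile(q[:,0],[2,50,98]),'slope deg',np.degrees(k[0]))
E
python3 - <<'E'
from h import *
st();c=cam('scene');flange(c,x1=.62);topreel(.5,.62)
c=cam('wrist');reel(c)
E
```

```text
t 8.1 tcp [ 0.549  -0.0045 -0.0094] gap 0.0328 F [-0.4056  1.6048  0.5297] j [-0.1629  0.1665 -0.82    0.1901  0.0136 -0.026 ]
 toolyaw(y) deg 82.33982119674972 z axis [ 0.3811 -0.0488 -0.9232] lean 22.43146505670119
flange n 332 xc from front edge [0.5542 0.5533 0.5525 0.5537] zmax 0.08344434137791908
top 205 y lo/med/hi [-0.0154 -0.0024  0.0101] x [0.5263 0.5545 0.585 ] slope deg 4.929690274765501
reel n 2950 x range [0.5181 0.5385] zmax 0.07617141509778914 circ c [0.5335 0.0595] slope deg -1.2899237476893088 y at xc -0.0032781369517401304 line y -0.005175858563232752
```

Emit:
step_arm(
  deltas=[
    [6.9, -0.7, 0, -0.1, -1, 0, -0.24],
    [6.9, -0.7, 0, -0.1, -1, 0.5, -0.24],
    [6.9, -0.6, 0, -0.1, -1, 1, -0.24],
    [6.9, -0.5, 0, -0.1, -1, 1, -0.24],
    [6.9, -0.4, 0, -0.1, -1, 1, -0.24],
  ],
)

```text
clock: 8.75
tcp_pos: [0.5841, -0.0078, -0.0094]
orientation: [0.239, 0.035, 0.97, -0.007]
wrist_force: [-1.1, 1.8, 1.6]
finger_gap: 0.0322
grip_force: 1.0
```

```bash
python3 - <<'E'
from h import *
st();c=cam('scene');flange(c,x1=.625);topreel(.54,.65)
c=cam('wrist','w10.png');np.savez('w10.npz',**c);reel(c);stubs(c)
E
```

```text
t 8.75 tcp [ 0.5841 -0.0078 -0.0094] gap 0.0322 F [-1.148   1.8222  1.5602] j [-0.1826  0.1954 -0.8488  0.0468  0.0541 -0.0972]
 toolyaw(y) deg 85.90666238309896 z axis [ 0.4632 -0.0305 -0.8858] lean 27.604941240401967
flange n 130 xc from front edge [] zmax 0.08535173639603473
top 192 y lo/med/hi [-0.0219 -0.0106 -0.0009] x [0.5528 0.581  0.6133] slope deg 0.5697287284767566
reel n 3145 x range [0.5452 0.5639] zmax 0.07532789578906166 circ c [0.5569 0.0615] slope deg -20.161162331067494 y at xc -0.010258654550784035 line y -0.005763220760973049
stub 1 49 [0.5469 0.0166 0.0464]
stub -1 621 [ 0.5461 -0.0164  0.0463]
```

```bash
python3 - <<'E'
from h import *
t=cam('top');np.savez('t10.npz',**t);P=cloud(t);g=t['image'].astype(int);val=g.max(-1)
for v in range(188,216,2):
    r=[(u,P[v,u]) for u in range(285,325)]
    print(v,'x%.3f'%P[v,300,0],' '.join('%d:%d:%d'%(1000*p[1],1000*p[2],val[v,u]) for u,p in r if p[2]>.04 and abs(p[1]+.01)<.03 ))
E
```

```text
188 x0.594 5:54:55 1:85:114 -1:84:196 -3:76:255 -5:75:252 -8:76:251 -11:79:251 -13:79:251 -16:73:252 -19:81:225 -21:83:159
190 x0.589 6:53:30 1:81:108 -1:86:201 -3:79:250 -5:75:254 -8:84:252 -11:82:252 -14:84:252 -16:79:254 -19:82:255 -21:84:167 -24:81:137
192 x0.583 12:43:114 9:49:81 6:53:37 2:74:109 0:85:218 -3:81:250 -5:79:254 -8:77:252 -11:80:252 -13:80:252 -16:81:254 -18:76:255 -21:86:160 -24:79:196 -25:40:208 -28:45:227 -30:43:227 -33:40:222
194 x0.578 19:55:255 17:47:255 14:53:255 11:53:255 9:52:255 6:52:133 2:75:87 0:87:210 -3:79:242 -5:80:254 -8:77:251 -10:78:251 -13:79:251 -16:78:252 -18:79:254 -21:83:174 -24:84:201 -25:46:221 -28:48:239 -30:45:238 -33:46:232
196 x0.573 6:50:26 2:70:76 0:83:189 -2:76:194 -5:82:255 -8:81:252 -10:73:251 -13:84:251 -15:76:252 -18:80:255 -21:86:151 -23:80:172
198 x0.568 12:43:156 9:47:112 3:65:68 0:86:165 -2:80:185 -5:78:255 -8:77:252 -10:78:251 -13:75:251 -15:73:253 -18:79:255 -21:80:132 -23:79:147 -25:42:44 -27:44:122
200 x0.563 18:43:49 14:55:127 11:53:151 9:55:44 3:64:68 0:80:146 -2:78:180 -5:74:255 -7:72:252 -10:73:251 -12:72:251 -15:75:25
[... 1081 characters left out ...]
30 -7:171:29 -9:169:30 -12:170:30 -14:165:29 -16:164:30 -19:166:30 -21:163:27 -23:158:30 -24:126:20 -26:111:20 -29:104:27 -31:92:26 -33:69:42 -35:69:46 -38:69:46
212 x0.527 17:165:26 14:168:29 11:178:28 9:178:28 6:177:29 4:182:29 2:178:29 0:183:30 -3:184:29 -5:186:30 -7:183:30 -10:180:30 -12:177:29 -14:173:30 -16:174:30 -19:174:28 -21:171:28 -23:167:28 -26:168:27 -28:160:26 -30:154:28 -31:117:30 -34:118:31 -37:117:43
214 x0.522 19:172:25 16:174:27 14:180:27 11:183:29 8:187:28 6:186:29 3:190:29 1:194:29 0:191:29 -3:189:29 -5:190:28 -8:194:29 -10:189:29 -12:189:31 -15:187:29 -17:189:30 -19:184:28 -21:179:26 -24:180:28 -26:174:27 -28:169:27 -30:165:25 -33:162:24 -35:151:27 -37:125:29 -39:128:30
```

The reel leans right by about 8-10°: the base is at y≈0 and the top at y≈-0.0115. I narrow the finger gap to stand it up and square it on the centre line before going on.

Emit:
step_arm(
  deltas=[
    [0, 0.2, 0, 0, 0, 0.6, -0.28],
    [0, 0.2, 0, 0, 0, 0.6, -0.3],
    [0, 0.2, 0, 0, 0, 0.7, -0.32],
    [0, 0.2, 0, 0, 0, 0.7, -0.34],
    [0, 0, 0, 0, 0, 0, -0.34],
  ],
  newtons=20,
)

```text
clock: 9.45
tcp_pos: [0.5837, -0.0072, -0.0092]
orientation: [0.239, 0.014, 0.971, -0.002]
wrist_force: [0.1, 0.5, -0.3]
finger_gap: 0.0285
grip_force: 0.8
```

```bash
cat >> h.py <<'E'
def topscan(x0,x1,step=3):
    t=cam('top');P=cloud(t);val=t['image'].max(-1).astype(int)
    for v in range(130,216,step):
        r=[(1000*P[v,u,1],1000*P[v,u,2],val[v,u]) for u in range(280,330)]
        if not x0<P[v,300,0]<x1: continue
        print('x%.3f'%P[v,300,0],' '.join('%d:%d:%d'%k for k in r if k[1]>30 and k[1]<92 and abs(k[0]+10)<32))
E
python3 - <<'E'
from h import *
st();topscan(.55,.625)
E
```

```text
t 9.45 tcp [ 0.5837 -0.0072 -0.0092] gap 0.0285 F [ 0.145   0.4914 -0.2567] j [-0.1975  0.1944 -0.8476  0.0536  0.0812 -0.1497]
 toolyaw(y) deg 88.43395156525376 z axis [ 0.4631 -0.01   -0.8862] lean 27.591876075490845
x0.614 4:66:78 1:74:132 0:61:196 -2:62:194 -5:61:194 -8:56:195 -10:59:196 -13:60:196 -16:63:171 -19:72:113
x0.605 1:74:179 0:70:255 -3:72:251 -5:69:249 -8:72:249 -11:72:249 -13:74:252 -16:71:255 -19:76:134
x0.597 1:79:183 0:80:250 -3:74:252 -5:74:251 -8:79:250 -11:75:251 -13:75:252 -16:74:255 -19:75:151 -22:82:121
x0.589 6:54:87 1:81:208 0:76:252 -3:77:253 -5:78:252 -8:79:252 -11:77:252 -13:77:254 -16:78:255 -19:83:174 -21:81:141
x0.581 19:49:244 17:51:239 14:44:240 12:43:243 9:44:238 6:47:139 1:85:222 0:79:253 -3:78:253 -5:81:252 -8:77:252 -11:82:252 -13:80:253 -16:83:255 -19:82:191 -21:85:175 -22:48:248 -25:50:255 -28:46:255 -30:43:255 -33:48:255 -36:41:194
x0.573 2:82:194 0:81:214 -2:77:255 -5:75:251 -8:79:250 -10:78:251 -13:76:252 -15:77:254 -18:81:178 -21:84:175
x0.565 18:37:68 15:40:49 12:47:122 9:48:145 7:44:62 2:79:156 0:79:183 -2:76:255 -5:72:252 -7:74:251 -10:76:251 -13:75:252 -15:74:254 -18:78:210 -21:82:141 -22:43:49 -25:43:125 -27:46:112 -30:36:35 -33:38:45
x0.558 20:53:31 16:73:27 13:68:36 10:71:87 8:63:114 6:63:51 2:73:141 0:71:177 -2:69:255 -4:64:251 -7:69:249 -10:69:249 -12:71:251 -15:66:252 -18:71:162 -20:74:129 -23:65:78 -25:65:96 -28:74:38 -31:74:23 -33:52:38
x0.550 21:72:26 17:85:19 6:56:32 3:71:90 0:78:146 -1:62:239 -4:61:232 -6:56:231 -9:56:230 -12:63:232 -14:59:226 -17:60:80 -23:91:28 -33:82:24 -36:75:28 -38:73:28 -41:73:26
```

Emit:
step_arm(
  deltas=[
    [6.8, 0.1, 0, 0, -0.9, 0, -0.3],
    [6.8, 0.1, 0, 0, -0.9, 0, -0.3],
    [6.8, 0.1, 0, 0, -0.9, 0, -0.3],
    [6.8, 0, 0, 0, -0.9, 0, -0.3],
    [6.8, 0, 0, 0, -0.9, 0, -0.3],
  ],
)

```text
clock: 10.0
tcp_pos: [0.6183, -0.0068, -0.0094]
orientation: [0.277, 0.014, 0.961, -0.001]
wrist_force: [-0.3, 0.9, -0.2]
finger_gap: 0.0301
grip_force: 0.0
```

```bash
python3 - <<'E'
from h import *
st();topscan(.57,.67,4)
E
```

```text
t 10.0 tcp [ 0.6183 -0.0068 -0.0094] gap 0.0301 F [-0.2591  0.8913 -0.2105] j [-0.1913  0.2364 -0.8646 -0.0849  0.0912 -0.1366]
 toolyaw(y) deg 88.43714230503909 z axis [ 0.5322 -0.0103 -0.8466] lean 32.15665867017548
x0.669 
x0.657 
x0.664 
x0.653 4:57:93 1:61:67 -16:54:79 -19:55:70
x0.632 3:74:106 1:70:168 -1:68:233 -3:69:229 -6:67:228 -8:63:228 -11:67:230 -14:69:224 -17:76:95 -20:80:68
x0.621 3:84:147 1:75:236 -1:75:252 -3:77:250 -6:76:249 -9:77:249 -11:75:252 -14:80:255 -17:77:113 -19:75:73
x0.610 6:83:110 3:84:214 1:82:255 0:75:252 -3:80:251 -6:78:251 -9:78:251 -11:78:252 -14:79:246 -17:82:181 -19:74:58 -20:38:43
x0.600 19:45:240 17:42:230 14:43:234 11:42:229 6:83:166 4:80:218 1:78:255 0:78:253 -3:74:252 -6:82:252 -8:77:252 -11:83:253 -14:78:247 -16:85:191 -19:72:90 -20:46:195 -23:47:245 -26:45:240 -28:51:241 -31:46:244 -34:46:238
x0.589 19:46:38 16:51:53 13:57:125 11:55:165 7:78:124 4:76:190 2:72:255 0:77:252 -3:80:251 -5:75:250 -8:74:251 -10:70:252 -13:71:243 -16:78:149 -18:72:53 -23:54:83 -26:57:171 -28:58:108 -31:49:36 -33:41:52
x0.579 20:72:25 18:73:29 15:74:29 12:79:24 9:86:31 6:89:78 5:72:156 2:67:237 0:64:253 -2:65:250 -4:63:250 -7:67:250 -10:68:252 -13:67:255 -16:75:122 -18:67:77 -21:86:28 -24:80:27 -26:76:30 -29:77:30 -31:75:30 -34:79:24 -36:71:30 -39:65:39
```

Emit:
step_arm(
  deltas=[
    [6, -0.2, 0, 0, 0, 0, -0.3],
    [6, -0.2, 0, 0, 0, 0, -0.3],
    [6, -0.2, 0, 0, 0, 0, -0.3],
    [6, -0.2, 0, 0, 0, 0, -0.3],
    [6, -0.2, 0, 0, 0, 0, -0.3],
  ],
)

```text
clock: 10.55
tcp_pos: [0.6485, -0.0078, -0.0091]
orientation: [0.277, 0.014, 0.961, -0.001]
wrist_force: [0.2, -0.2, 0.4]
finger_gap: 0.03
grip_force: 0.0
```

```bash
python3 - <<'E'
from h import *
st();topscan(.6,.68,4)
E
```

```text
t 10.55 tcp [ 0.6485 -0.0078 -0.0091] gap 0.03 F [ 0.2056 -0.1806  0.3622] j [-0.181   0.2805 -0.7942 -0.0584  0.0857 -0.1279]
 toolyaw(y) deg 88.4407075973834 z axis [ 0.5315 -0.0102 -0.847 ] lean 32.107668784586146
x0.668 
x0.657 
x0.664 3:76:93 0:73:108 -1:73:136 -4:71:135 -7:69:135 -9:69:136 -12:67:137 -15:70:130 -17:76:99 -20:79:96
x0.652 3:81:159 0:79:249 -2:81:254 -4:78:252 -7:75:251 -9:76:251 -12:77:254 -15:78:255 -17:80:120 -20:80:75
x0.641 3:83:177 0:80:236 -1:79:253 -4:83:250 -7:78:250 -9:80:250 -12:77:252 -14:78:255 -17:81:158 -20:79:83 -21:42:21
x0.631 3:82:180 1:75:238 -1:73:253 -4:76:251 -6:73:251 -9:80:251 -12:77:251 -14:76:168 -17:82:162 -20:80:90 -21:39:84
x0.621 19:48:45 16:44:30 13:47:67 10:55:133 8:50:102 3:77:149 1:74:236 -1:74:252 -3:72:249 -6:75:249 -9:74:249 -11:70:251 -14:69:255 -17:79:118 -19:77:72 -24:52:67 -26:56:138 -29:55:94 -31:43:25 -34:42:30
x0.612 20:68:35 17:73:30 14:75:33 12:73:30 9:77:28 7:61:64 4:68:137 2:67:203 0:63:252 -2:59:248 -5:63:247 -8:65:247 -11:66:250 -13:64:252 -16:75:114 -19:67:73 -24:73:29 -27:73:29 -29:77:32 -32:73:32 -35:74:29 -37:64:44 -40:64:70
x0.607 20:70:40 16:87:18 1:88:66 -14:88:92 -32:86:20 -34:69:40 -37:68:45 -40:75:44
```

Emit:
step_arm(
  deltas=[
    [6, -0.15, 0, 0, 0, 0, -0.3],
    [6, -0.15, 0, 0, 0, 0, -0.3],
    [6, -0.15, 0, 0, 0, 0, -0.3],
    [6, -0.15, 0, 0, 0, 0, -0.3],
    [5, -0.15, 0, 0, 0, 0, -0.3],
  ],
)

```text
clock: 11.1
tcp_pos: [0.6773, -0.0085, -0.0092]
orientation: [0.276, 0.014, 0.961, -0.001]
wrist_force: [-0.3, -0.7, 0.2]
finger_gap: 0.0301
grip_force: 0.0
```

Emit:
step_arm(
  deltas=[
    [4, 0, 0, 0, 0, 0, -0.3],
    [3, 0, 0, 0, 0, 0, -0.3],
    [2, 0, 0, 0, 0, 0, -0.3],
  ],
)

```text
clock: 11.4
tcp_pos: [0.6859, -0.0085, -0.0093]
orientation: [0.276, 0.014, 0.961, -0.001]
wrist_force: [-0.0, -1.0, -0.2]
finger_gap: 0.0304
grip_force: 0.0
```

```bash
cat >> h.py <<'E'
def stubx(x0,x1):
    for n in('top','scene'):
        c=cam(n);P=cloud(c);val=c['image'].max(-1)
        for nm,a,b in(('L',.012,.022),('R',-.040,-.026)):
            m=(P[...,1]>a)&(P[...,1]<b)&(abs(P[...,2]-.044)<.009)&(P[...,0]>x0)&(P[...,0]<x1)&(val>100)
            q=P[m];print(n,nm,len(q),np.percentile(q,[5,50,95],axis=0)[:,[0,2]].tolist() if len(q) else '')
E
python3 - <<'E'
from h import *
st();stubx(.62,.72);c=cam('scene');flange(c,y0=-.022,tol=.006,x0=.6,x1=.73)
E
```

```text
t 11.4 tcp [ 0.6859 -0.0085 -0.0093] gap 0.0304 F [-0.0272 -0.9907 -0.1977] j [-0.1688  0.335  -0.7061 -0.0253  0.0793 -0.1175]
 toolyaw(y) deg 88.43854254990477 z axis [ 0.5311 -0.0101 -0.8472] lean 32.08239202432728
top L 0 
top R 2 [[0.6676150483927193, 0.04214086776998845], [0.667703670203029, 0.04293508006197555], [0.6677922920133386, 0.04372929235396265]]
scene L 0 
scene R 15 [[0.6561439542188555, 0.037057348188118976], [0.6760592890791948, 0.04252964528721803], [0.680307137808751, 0.04889148329969323]]
flange n 339 xc from front edge [0.6818 0.6825 0.6858 0.6908] zmax 0.08347554167416169
```

Emit:
step_arm(
  deltas=[
    [2, 0, 0, 0, 0, 0, -0.3],
    [2, 0, 0, 0, 0, 0, -0.3],
    [2, 0, 0, 0, 0, 0, -0.3],
  ],
)

```text
clock: 11.85
tcp_pos: [0.6918, -0.0085, -0.0092]
orientation: [0.276, 0.014, 0.961, -0.001]
wrist_force: [-0.3, 0.1, -0.2]
finger_gap: 0.0298
grip_force: 0.0
```

Emit:
step_arm(
  deltas=[
    [1.5, 0, 0, 0, 0, 0, -0.3],
    [0, 0, 0, 0, 0, 0, -0.3],
  ],
)

```text
clock: 12.05
tcp_pos: [0.6932, -0.0085, -0.0094]
orientation: [0.276, 0.014, 0.961, -0.001]
wrist_force: [-0.5, -0.4, -0.1]
finger_gap: 0.0299
grip_force: 0.0
```

```bash
python3 - <<'E'
from h import *
st();stubx(.62,.72);c=cam('scene');flange(c,y0=-.022,tol=.006,x0=.6,x1=.73)
P=cloud(c);m=(P[...,1]>-.03)&(P[...,1]<-.014)&(P[...,2]>.02)&(P[...,2]<.09)&(P[...,0]>.6)&(P[...,0]<.75);q=P[m]
for z in(.025,.035,.045,.055,.065,.075):
    k=q[abs(q[:,2]-z)<.005];print(z,len(k),np.percentile(k[:,0],[3,97]) if len(k) else '')
E
```

```text
t 12.05 tcp [ 0.6932 -0.0085 -0.0094] gap 0.0299 F [-0.4587 -0.3612 -0.0705] j [-0.1664  0.3457 -0.6885 -0.0182  0.078  -0.1155]
 toolyaw(y) deg 88.44209643302972 z axis [ 0.5309 -0.0101 -0.8474] lean 32.0704027681516
top L 0 
top R 0 
scene L 0 
scene R 10 [[0.6607287866282069, 0.036970495169140596], [0.6778060311027845, 0.042848874251363744], [0.681276747992502, 0.04736547921865626]]
flange n 320 xc from front edge [0.6832 0.6831 0.6856 0.6906] zmax 0.08483496769515309
0.025 55 [0.6438 0.7233]
0.035 41 [0.6423 0.7218]
0.045 60 [0.6385 0.7227]
0.055 46 [0.674  0.7239]
0.065 50 [0.6651 0.7243]
0.075 62 [0.6232 0.7224]
```

Emit:
step_arm(
  deltas=[
    [1.5, 0, 0, 0, 0, 0, -0.3],
    [1.5, 0, 0, 0, 0, 0, -0.3],
  ],
)

```text
clock: 12.4
tcp_pos: [0.6942, -0.0083, -0.0107]
orientation: [0.275, 0.014, 0.961, -0.001]
wrist_force: [-7.0, -0.5, 0.0]
finger_gap: 0.0299
grip_force: 2.6
```

Emit:
step_arm(
  deltas=[
    [1.5, 0, 0, 0, 0, 0, -0.3],
    [0, 0, 0, 0, 0, 0, -0.3],
  ],
)

```text
clock: 12.6
tcp_pos: [0.6947, -0.0081, -0.0116]
orientation: [0.274, 0.014, 0.962, -0.001]
wrist_force: [-6.3, 0.0, 0.8]
finger_gap: 0.0299
grip_force: 2.7
```

```bash
python3 - <<'E'
from h import *
st();c=cam('scene');flange(c,y0=-.022,tol=.006,x0=.6,x1=.73)
P=cloud(c);m=(P[...,1]>-.03)&(P[...,1]<-.014)&(P[...,2]>.02)&(P[...,2]<.09)&(P[...,0]>.6)&(P[...,0]<.75);q=P[m]
for z in(.025,.035,.045):
    k=q[abs(q[:,2]-z)<.005];print(z,len(k),np.percentile(k[:,0],[3,97]) if len(k) else '')
c=cam('wrist');np.savez('w11.npz',**c);reel(c)
E
```

```text
t 12.6 tcp [ 0.6947 -0.0081 -0.0116] gap 0.0299 F [-6.2679  0.0005  0.8215] j [-0.165   0.3524 -0.6804 -0.0116  0.077  -0.1142]
 toolyaw(y) deg 88.42757623520887 z axis [ 0.5264 -0.0097 -0.8502] lean 31.76145949140697
flange n 330 xc from front edge [0.6818 0.6828 0.6858 0.6902] zmax 0.08632510925471798
0.025 49 [0.6442 0.7232]
0.035 46 [0.6395 0.7227]
0.045 52 [0.6404 0.7228]
reel n 647 x range [0.6548 0.6613] zmax 0.07301208227261016 circ c [0.658 0.07 ] slope deg -2.5726118093910246 y at xc -0.00740825880230259 line y -0.008300585037503508
```

Emit:
step_arm(
  deltas=[
    [-4, 0, 1, 0, 0, 0, -0.25],
    [-3, 0, 0, 0, 0, 0, -0.15],
    [-4, 0, 0, 0, 0, 0, -0.1],
    [-6, 0, 0, 0, 0, 0, -0.1],
    [-10, 0, 4, 0, 0, 0, -0.1],
  ],
)

```text
clock: 13.2
tcp_pos: [0.6705, -0.0086, -0.0042]
orientation: [0.277, 0.014, 0.961, -0.001]
wrist_force: [-1.3, 1.2, -0.1]
finger_gap: 0.0385
grip_force: 0.0
```

Emit:
step_arm(
  deltas=[
    [-20, 0, 15, 0, 0, 0, -0.1],
    [-25, 0, 30, 0, 0, 0, -0.1],
    [-25, 0, 40, 0, 0, 0, -0.1],
    [-20, 0, 40, 0, 0, 0, -0.1],
    [-10, 0, 30, 0, 0, 0, 0],
  ],
)

```text
clock: 13.7
tcp_pos: [0.5687, -0.0083, 0.1531]
orientation: [0.277, 0.014, 0.961, -0.001]
wrist_force: [1.8, 0.9, -0.2]
finger_gap: 0.0426
grip_force: 0.0
```

```bash
python3 - <<'E'
from h import *
st();stubx(.62,.72);c=cam('scene');np.savez('s12.npz',**c)
P=cloud(c);m=(P[...,1]>-.03)&(P[...,1]<-.014)&(P[...,2]>.015)&(P[...,2]<.09)&(P[...,0]>.6)&(P[...,0]<.75);q=P[m]
for z in(.025,.035,.045,.055,.065,.075):
    k=q[abs(q[:,2]-z)<.005];print(z,len(k),np.percentile(k[:,0],[3,97]) if len(k) else '')
topscan(.63,.69,4)
c=cam('top');np.savez('t12.npz',**c)
E
```

```text
t 13.7 tcp [ 0.5687 -0.0083  0.1531] gap 0.0426 F [ 1.8276  0.8834 -0.2393] j [-0.2198 -0.1196 -0.7272  0.4106  0.1061 -0.161 ]
 toolyaw(y) deg 88.43597365655583 z axis [ 0.5325 -0.0105 -0.8464] lean 32.174429718670275
top L 0 
top R 0 
scene L 0 
scene R 8 [[0.6741402333111871, 0.03879472312243239], [0.676927485334289, 0.045096888339070496], [0.6838813513909306, 0.04738889880476184]]
0.025 61 [0.6444 0.7236]
0.035 71 [0.6414 0.7233]
0.045 71 [0.6407 0.7224]
0.055 81 [0.6416 0.7218]
0.065 75 [0.6457 0.7217]
0.075 59 [0.6516 0.7231]
x0.684 
x0.669 
x0.657 
x0.663 2:78:102 0:74:133 -2:75:149 -4:75:148 -7:73:147 -9:74:149 -12:78:149 -15:75:140 -18:78:98 -20:81:99 -21:40:90
x0.654 3:70:125 1:69:193 -1:62:252 -4:69:248 -6:67:247 -9:66:247 -11:65:249 -14:66:253 -17:75:105 -20:73:69
x0.645 4:62:82 1:61:122 0:52:191 -3:55:187 -5:51:187 -8:56:187 -11:53:189 -13:48:182 -16:62:90 -19:60:69
x0.641
```

The reel is seated: rim rear at x≈0.640, stop at x≈0.722. Now I go to the lock: stand the tool upright above the bar and measure.

Emit:
step_arm(
  deltas=[
    [8, 15, 0, 0, 8, 0, 0.2],
    [9, 17, 0, 0, 8, 0, 0.2],
    [9, 17, 0, 0, 8, 0, 0.2],
    [9, 17, 0, 0, 8.1, 0, 0.2],
    [9, 17, 0, 0, 0, 0, 0.2],
  ],
)

```text
clock: 14.45
tcp_pos: [0.6171, 0.0748, 0.1426]
orientation: [-0.008, 0.013, 1.0, -0.005]
wrist_force: [-0.5, -0.3, -0.6]
finger_gap: 0.0514
grip_force: 0.0
```

Emit:
step_arm(
  deltas=[
    [2, 2, 0, 0, 0, 0, 0.2],
    [0, 0, -20, 0, 0, 0, 0.2],
    [0, 0, -10, 0, 0, 0, 0.2],
    [0, 0, 0, 0, 0, 0, 0.2],
  ],
)

```text
clock: 14.85
tcp_pos: [0.614, 0.0761, 0.1184]
orientation: [-0.002, 0.013, 1.0, -0.005]
wrist_force: [0.1, -0.3, 0.4]
finger_gap: 0.0514
grip_force: 0.0
```

```bash
cat >> h.py <<'E'
def bar(n='wrist',z0=.066,z1=.095):
    c=cam(n);P=cloud(c);val=c['image'].max(-1)
    m=(abs(P[...,0]-.615)<.04)&(abs(P[...,1]-.077)<.04)&(P[...,2]>z0)&(P[...,2]<z1)&(val<110)
    q=P[m]
    if len(q)<8: print('few',len(q));return
    print('bar',n,len(q),'med',np.median(q,0),'lo',np.percentile(q,3,0),'hi',np.percentile(q,97,0),'rect',cv2.minAreaRect((q[:,:2]*1000).astype(np.float32)))
E
python3 - <<'E'
from h import *
st();bar('wrist');bar('scene');bar('top')
c=cam('wrist');tip(c);np.savez('w13.npz',**c)
E
```

```text
t 14.85 tcp [0.614  0.0761 0.1184] gap 0.0514 F [ 0.0674 -0.3461  0.4222] j [-0.0007  0.4313  0.0369  1.1812 -0.0103  0.0255]
 toolyaw(y) deg 88.50544969280816 z axis [-0.0047 -0.0103 -0.9999] lean -0.27171391036118553
bar wrist 464 med [0.6141 0.0775 0.0806] lo [0.5997 0.073  0.0694] hi [0.6311 0.0821 0.0819] rect ((615.6908569335938, 77.67416381835938), (9.424288749694824, 33.33723449707031), 88.70299530029297)
bar scene 57 med [0.6153 0.0755 0.0762] lo [0.5997 0.0708 0.0676] hi [0.6324 0.0811 0.0824] rect ((616.02587890625, 75.80978393554688), (12.050261497497559, 33.3209228515625), 85.22775268554688)
bar top 24 med [0.6066 0.075  0.0802] lo [0.5994 0.0722 0.0714] hi [0.6145 0.0804 0.0836] rect ((607.1531372070312, 76.51953887939453), (15.584569931030273, 8.674758911132812), 0.7155892252922058)
finger toolside 1 4798 inner y 0.02495704005155956 axial tip -0.05007875062476934
finger toolside -1 4353 inner y 0.02600940992616014 axial tip -0.0498561098663384
```

Emit:
step_arm(
  deltas=[
    [1.7, 1.6, -20, 0.6, -0.3, 0, 0.2],
    [0, 0, -25, 0, 0, 0, 0.2],
    [0, 0, -25, 0, 0, 0, 0.2],
    [0, 0, -20, 0, 0, 0, 0.2],
    [0, 0, 0, 0, 0, 0, 0.2],
  ],
  newtons=40,
)

```text
clock: 15.55
tcp_pos: [0.6163, 0.0779, 0.0288]
orientation: [0.001, 0.013, 1.0, 0.0]
wrist_force: [0.2, -0.6, 0.1]
finger_gap: 0.0514
grip_force: 0.0
```

Emit:
step_arm(
  deltas=[
    [0, 0, -8, 0, 0, 0, 0.2],
    [0, 0, -5, 0, 0, 0, 0.2],
    [0, 0, 0, 0, 0, 0, 0],
  ],
)

```text
clock: 15.85
tcp_pos: [0.6187, 0.0781, 0.0181]
orientation: [0.003, 0.013, 1.0, 0.0]
wrist_force: [-0.4, -0.4, -0.1]
finger_gap: 0.0427
grip_force: 0.0
```

```bash
python3 - <<'E'
from h import *
st();bar('wrist',.06);bar('scene',.06)
c=cam('wrist');tip(c)
E
```

```text
t 15.85 tcp [0.6187 0.0781 0.0181] gap 0.0427 F [-0.378  -0.4108 -0.055 ] j [-0.0033  0.5005 -0.1128  0.9519  0.0003  0.0225]
 toolyaw(y) deg 88.51934292858714 z axis [ 0.0057  0.0003 -1.    ] lean 0.32536646786522055
bar wrist 3162 med [0.6125 0.0778 0.0804] lo [0.5996 0.0446 0.0634] hi [0.6294 0.111  0.0928] rect ((615.8187255859375, 77.07342529296875), (69.49644470214844, 34.0289306640625), 79.345947265625)
bar scene 150 med [0.6121 0.0747 0.0779] lo [0.6007 0.0424 0.0616] hi [0.6249 0.1051 0.0934] rect ((613.1822509765625, 73.96080017089844), (66.30426025390625, 29.155712127685547), 87.79389190673828)
finger toolside 1 4216 inner y 0.001244355294362131 axial tip -0.04908571737066068
finger toolside -1 4079 inner y 0.0012277263131537314 axial tip -0.05120542912551562
```

Emit:
step_arm(
  deltas=[
    [-1.5, 0, 0, 0, 0, 0, -0.3],
    [0, 0, 0, 0, 0, 0, -0.8],
    [0, 0, 0, 0, 0, 0, -1],
    [0, 0, 0, 0, 0, 0, -1],
    [0, 0, 0, 0, 0, 0, -1],
  ],
)

```text
clock: 16.5
tcp_pos: [0.6169, 0.0781, 0.018]
orientation: [0.003, 0.013, 1.0, 0.0]
wrist_force: [-2.0, -0.4, 3.1]
finger_gap: 0.0091
grip_force: 41.7
```

```bash
python3 - <<'E'
from h import *
st();print(get_state()['grip_force'])
c=cam('wrist');tip(c)
E
```

```text
t 16.5 tcp [0.6169 0.0781 0.018 ] gap 0.0091 F [-2.0245 -0.3515  3.1326] j [-0.0033  0.498  -0.1172  0.9504  0.0002  0.0225]
 toolyaw(y) deg 88.52162330136369 z axis [ 0.0052  0.0002 -1.    ] lean 0.29522656390868984
41.67686104774475
finger toolside 1 4481 inner y 0.0012685005060566366 axial tip -0.05318181396607041
finger toolside -1 4766 inner y 0.0012067553346921428 axial tip -0.05348000381961857
```

Emit:
step_arm(
  deltas=[
    [0, 0, -2, 0, 0, 0, -1],
    [0, 0, -2, 0, 0, 0, -1],
    [0, 0, -2, 0, 0, 0, -1],
    [0, 0, 0, 0, 0, 0, -1],
  ],
)

```text
clock: 16.95
tcp_pos: [0.617, 0.0781, 0.012]
orientation: [0.003, 0.013, 1.0, 0.0]
wrist_force: [-2.8, -0.6, 6.4]
finger_gap: 0.0092
grip_force: 42.4
```

Emit:
step_arm(
  deltas=[
    [0, 0, -1, 0, 0, 0, -1],
    [0, 0, 0, 0, 0, 0, -1],
  ],
)

```text
clock: 17.15
tcp_pos: [0.6171, 0.078, 0.012]
orientation: [0.003, 0.013, 1.0, 0.0]
wrist_force: [-5.1, -1.6, 12.7]
finger_gap: 0.0093
grip_force: 43.2
```

```bash
cat >> h.py <<'E'
def arm(n='scene'):
    c=cam(n);P=cloud(c);val=c['image'].max(-1)
    m=(P[...,0]>.51)&(P[...,0]<.58)&(abs(P[...,1]-.078)<.012)&(P[...,2]>.03)&(P[...,2]<.06)&(val>120)
    print('arm',n,m.sum(),np.median(P[m],0) if m.sum() else '')
E
python3 - <<'E'
from h import *
st();print(get_state()['grip_force']);arm('top');arm('wrist');arm()
for f in('t12','s12'):
    c=dict(np.load(f+'.npz'));P=cloud(c);val=c['image'].max(-1);m=(P[...,0]>.51)&(P[...,0]<.58)&(abs(P[...,1]-.078)<.012)&(P[...,2]>.03)&(P[...,2]<.06)&(val>120);print(f,m.sum(),np.median(P[m],0))
E
```

```text
t 17.15 tcp [0.6171 0.078  0.012 ] gap 0.0093 F [-5.1266 -1.557  12.6548] j [-0.0032  0.5031 -0.1251  0.9367  0.0001  0.0225]
 toolyaw(y) deg 88.52302169418931 z axis [ 0.0059  0.0001 -1.    ] lean 0.3377190767207679
43.240259885787964
arm top 3 [0.5267 0.0783 0.0427]
arm wrist 1985 [0.5501 0.079  0.0439]
arm scene 16 [0.5487 0.0789 0.0442]
t12 77 [0.5533 0.0789 0.0499]
s12 35 [0.5543 0.0789 0.0499]
```

Emit:
step_arm(
  deltas=[
    [0, 0, 0.5, 0, 0, 6, -1],
    [0, 0, 0, 0, 0, 7.5, -1],
    [0, 0, 0, 0, 0, 7.5, -1],
    [0, 0, 0, 0, 0, 7.5, -1],
    [0, 0, 0, 0, 0, 7.5, -1],
  ],
)

```text
clock: 17.8
tcp_pos: [0.6168, 0.0787, 0.012]
orientation: [0.003, -0.299, 0.954, 0.001]
wrist_force: [-3.4, 1.7, 10.2]
finger_gap: 0.0093
grip_force: 42.8
```

```bash
python3 - <<'E'
from h import *
st();print(get_state()['ft_torque'])
E
```

```text
t 17.8 tcp [0.6168 0.0787 0.012 ] gap 0.0093 F [-3.4178  1.7441 10.189 ] j [-0.0045  0.5039 -0.1237  0.9391  0.0042 -0.6125]
 toolyaw(y) deg 124.83418437553601 z axis [ 0.0041  0.0042 -1.    ] lean 0.23739981016472347
[ 0.2636  0.8736 -0.0598]
```

Emit:
step_arm(
  deltas=[
    [0, 0, 0, 0, 0, 7.5, -1],
    [0, 0, 0, 0, 0, 7.5, -1],
    [0, 0, 0, 0, 0, 7.5, -1],
    [0, 0, 0, 0, 0, 7.5, -1],
    [0, 0, 0, 0, 0, 7.5, -1],
  ],
)

```text
clock: 18.3
tcp_pos: [0.6162, 0.0791, 0.012]
orientation: [0.002, -0.59, 0.807, 0.002]
wrist_force: [-5.8, 1.3, 10.7]
finger_gap: 0.0094
grip_force: 43.0
```

Emit:
step_arm(
  deltas=[
    [0, 0, 0, 0, 0, 7.5, -1],
    [0, 0, 0, 0, 0, 7.5, -1],
    [0, 0, 0, 0, 0, 0, -1],
  ],
)

```text
clock: 18.6
tcp_pos: [0.616, 0.0791, 0.012]
orientation: [0.002, -0.69, 0.724, 0.003]
wrist_force: [-5.7, 1.5, 11.7]
finger_gap: 0.0094
grip_force: 43.1
```

```bash
python3 - <<'E'
from h import *
st();print(get_state()['ft_torque'])
c=cam('top');P=cloud(c);val=c['image'].max(-1)
for v in range(170,196,2):
    print('x%.3f'%P[v,300,0],' '.join('%d:%d:%d'%(1000*P[v,u,1],1000*P[v,u,2],val[v,u]) for u in range(285,325) if 25<1000*P[v,u,2]<60))
E
```

```text
t 18.6 tcp [0.616  0.0791 0.012 ] gap 0.0094 F [-5.6833  1.4953 11.7323] j [-0.0051  0.5068 -0.1188  0.9464  0.0066 -1.5274]
 toolyaw(y) deg 177.21907127358287 z axis [-0.0013  0.0066 -1.    ] lean -0.07356870906141683
[0.4044 1.2426 0.0804]
x0.645 0:51:182 -3:51:178 -5:53:178 -8:52:178 -11:50:181 -13:50:172
x0.646 5:54:52 2:52:54 -16:48:52 -18:48:63
x0.641 
x0.630 5:45:25 2:49:33 0:44:34 -2:45:33 -5:45:34 -7:43:35 -10:40:35 -13:45:35 -15:47:33 -18:42:37 -21:45:59
x0.624 5:47:31 3:45:36 0:42:35 -2:46:34 -4:44:35 -7:46:35 -10:44:33 -13:46:34 -15:47:35 -18:45:31 -21:43:44
x0.619 6:44:10 3:46:14 0:42:14 -2:45:14 -4:46:15 -7:51:15 -10:41:17 -12:38:22 -15:44:26 -18:46:27 -20:41:42
x0.614 38:47:251 36:42:251 33:39:251 30:43:251 27:48:252 25:40:253 22:49:253 19:43:252 16:44:238 14:41:239 11:40:239 8:45:239 6:44:240 3:41:238 0:44:240 -1:43:240 -4:48:240 -10:44:243 -12:41:242
x0.609 38:46:122 35:45:123 33:41:123 30:42:126 28:38:131 24:46:129 22:43:135 19:42:137 17:42:139 14:41:144 11:40:140 9:37:152 6:42:158 3:41:165 0:45:170 -1:42:174 -4:43:176 -7:44:180 -9:42:188 -12:45:192
x0.607 
x0.602 
x0.596 
x0.590 
x0.585
```

Emit:
step_arm(
  deltas=[
    [0, 0, 0, 0, 0, 2, -1],
    [0, 0, 0, 0, 0, 1, -1],
    [0, 0, 0.5, 0, 0, 0, -0.9],
    [0, 0, 0, 0, 0, 0, -0.5],
    [0, 0, 0, 0, 0, 0, -0.2],
  ],
)

```text
clock: 19.15
tcp_pos: [0.617, 0.0782, 0.0111]
orientation: [-0.002, 0.707, -0.707, -0.002]
wrist_force: [0.7, 0.0, 0.1]
finger_gap: 0.0336
grip_force: 0.0
```

```bash
python3 - <<'E'
from h import *
st()
E
```

```text
t 19.15 tcp [0.617  0.0782 0.0111] gap 0.0336 F [0.6775 0.     0.0576] j [-0.0057  0.5086 -0.1181  0.9446  0.005  -1.577 ]
 toolyaw(y) deg -179.97304116935064 z axis [-0.0005  0.005  -1.    ] lean -0.02729216370018754
```

Released. I lift straight up and verify.

Emit:
step_arm(
  deltas=[
    [0, 0, 8, 0, 0, 0, 0],
    [0, 0, 15, 0, 0, 0, 0],
    [0, 0, 25, 0, 0, 0, 0],
    [0, 0, 35, 0, 0, 0, 0],
    [0, 0, 35, 0, 0, 0, 0],
  ],
)

```text
clock: 19.65
tcp_pos: [0.6166, 0.078, 0.1307]
orientation: [-0.001, 0.707, -0.707, -0.002]
wrist_force: [1.3, -0.2, 1.1]
finger_gap: 0.0423
grip_force: 0.0
```

Emit:
step_arm(
  deltas=[
    [-30, 20, 10, 0, 0, 0, 0],
    [-40, 20, 0, 0, 0, 0, 0],
    [-40, 20, 0, 0, 0, 0, 0],
    [0, 0, 0, 0, 0, 0, 0],
    [0, 0, 0, 0, 0, 0, 0],
  ],
)

```text
clock: 20.15
tcp_pos: [0.5066, 0.1386, 0.1405]
orientation: [-0.002, 0.708, -0.706, -0.001]
wrist_force: [0.7, -0.0, -0.1]
finger_gap: 0.0428
grip_force: 0.0
```

```bash
python3 - <<'E'
from h import *
st()
for n in('top','scene'):
    c=cam(n);np.savez(n+'F.npz',**c);P=cloud(c);val=c['image'].max(-1)
    m=(abs(P[...,0]-.612)<.014)&(P[...,1]>-.005)&(P[...,1]<.06)&(P[...,2]>.034)&(P[...,2]<.056)&(val>110);q=P[m]
    k=np.polyfit(q[:,1],q[:,0],1);print(n,'arm n',len(q),'z',np.median(q[:,2]),'angle deg off y',np.degrees(np.arctan(k[0])))
    m=(abs(P[...,0]-.615)<.03)&(abs(P[...,1]-.077)<.03)&(P[...,2]>.055)&(P[...,2]<.09)&(val<110);q=P[m];print(' bar',len(q),np.median(q,0) if len(q) else '',cv2.minAreaRect((q[:,:2]*1000).astype(np.float32)) if len(q)>5 else '')
    for nm,a,b in(('bystander',0,0),):
        P0=cloud(dict(np.load(n+'0.npz')))
        for lab,(x,y) in dict(bottle=(.6,-.14),beaker=(.58,.15),tape=(.51,-.13)).items():
            f=lambda Q:np.median(Q[(abs(Q[...,0]-x)<.06)&(abs(Q[...,1]-y)<.06)&(Q[...,2]>.012)&(Q[...,2]<.12)],0)
            print(' ',lab,f(P0),f(P))
P=cloud(c)
m=(P[...,1]>-.03)&(P[...,1]<-.014)&(P[...,2]>.015)&(P[...,2]<.09)&(P[...,0]>.6)&(P[...,0]<.75);q=P[m]
for z in(.055,.065,.075):
    k=q[abs(q[:,2]-z)<.005];print(z,len(k),np.percentile(k[:,0],[3,97]) if len(k) else '')
topscan(.63,.69,4)
E
```

```text
t 20.15 tcp [0.5066 0.1386 0.1405] gap 0.0428 F [ 0.6816 -0.0057 -0.1107] j [ 0.111   0.2371 -0.1847  1.1475  0.0048 -1.4616]
 toolyaw(y) deg -179.89678481685368 z axis [ 0.0009  0.0049 -1.    ] lean 0.05330335230512571
top arm n 90 z 0.044051701852913516 angle deg off y 2.9923898110591303
 bar 54 [0.615  0.0765 0.0739] ((615.7644653320312, 76.0790786743164), (31.828039169311523, 9.861344337463379), 87.0155258178711)
  bottle [ 0.5936 -0.1588  0.0757] [ 0.5935 -0.1588  0.0755]
  beaker [0.5683 0.1961 0.0312] [0.6146 0.0914 0.0713]
  tape [ 0.5029 -0.1549  0.0187] [ 0.5032 -0.1552  0.019 ]
scene arm n 49 z 0.04385355240900446 angle deg off y 1.1679641649243495
 bar 56 [0.6136 0.0717 0.0688] ((615.193603515625, 75.01570129394531), (34.99156188964844, 10.826595306396484), 88.07928466796875)
  bottle [ 0.5889 -0.1756  0.06  ] [ 0.5889 -0.1753  0.0608]
  beaker [0.5615 0.1844 0.0419] [0.563  0.1849 0.0429]
  tape [ 0.5013 -0.1582  0.0187] [ 0.5007 -0.1571  0.0185]
0.055 84 [0.6416 0.7226]
0.065 67 [0.6462 0.7235]
0.075 58 [0.6542 0.7234]
x0.684 
x0.668 
x0.657 
x0.664 2:82:98 0:75:129 -2:79:144 -4:73:144 -7:74:145 -9:73:144 -12:76:145 -15:73:137 -18:78:96 -20:77:95 -21:41:86
x0.654 3:72:120 1:69:188 -1:70:250 -4:65:246 -6:71:245 -9:66:244 -12:69:246 -14:66:250 -17:71:102 -20:70:66
x0.645 4:63:79 2:57:117 0:54:186 -2:50:182 -5:53:181 -8:51:182 -11:50:185 -13:50:178 -16:57:88 -19:61:67
x0.641
```

```bash
python3 -c "
from workcell import *
print(hand_in())"
```

```text
the job is handed in; nothing more can be done
None
```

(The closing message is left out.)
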